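# Lock a supply tray in its corner and fill it with label tape

## Robot

A 6-joint arm with a two-finger parallel gripper is mounted at the origin on the work surface. World frame = base frame: x ahead of the robot, y to its left, z up, the work surface at z = 0. Lengths are in m, angles in rad, forces in N, time in s.
With the tool pointing down it reaches from about 0.275 to 1 m from the base axis. Payload 8.4 kg.
Tool frame: the origin (TCP) lies at the very end of the fingers, on their centre line; the grasp point (between the pads) lies 19 mm behind it; z points along the fingers, y is the direction in which the jaws open and shut (so a half turn about z gives the same grasp; the last joint's range is limited). The gripper opens to 85 mm and grips with 20 to 120 N. Pads are 22 mm wide; open, the fingers measure 114 mm over their backs; the gripper's body (76 mm by 85 mm) begins 54 mm behind the grasp point. The pads swing forward as they close: fully open they stand 13 mm farther back than shut.
Start: joints at [-1.32, 0.353, 1.633, -0, 1.155, -0.002], TCP at [0.156, -0.605, 0.192] pointing down, gripper open.
Joint ranges: [-2.63, 2.63], [-0.92, 2.1], [0.06, 2.66], [-1.3, 4.44], [0, 2.69], [-3.02, 3.02]. Speed limits (rad/s): [2.22, 2.22, 2.79, 3.14, 3.14, 3.14].

## Interface

Orientations are given as a rotation vector (axis times angle).
In Python, from rig import env gives the robot as it stands.
- The arm moves only by the shell command python3 -m jog 'ROWS' [FORCE]. ROWS is JSON, a list that holds one entry, the list of rows, each a list of 7 numbers: the turn, a rotation vector about the tool's x, y, z in degrees, then the shift along the tool's x, y, z in cm, then the closure, from -1 (fully open) to 1 (shut). A call has 1 to 12 rows; each row is the pose to reach, as a shift and turn from the pose commanded when the call began, along the tool's axes at that moment; what a row does not reach only later rows make up. A row lasts 1/10 s, in which the tool goes at most 50 mm and 8.59 degrees, less where a joint would pass 70% of its speed; a pose out of reach is approached as far as the arm can. A call with a gripper value outside its range is refused whole. The fingers move at their own pace and stop on an object; FORCE is the grip in N (left out, the last holds). Time passes only in rows, so rows that repeat a pose let the fingers close. It gives the time, the measured TCP pose, the force and the opening at its end, in the units of the state.
- env.state(): the state, without advancing time (a new reading comes with each control period).
- env.capture(name): name is "scene" or "top"; returns a dict with "pixels" (400x640x3 uint8, red, green, blue), "camera_matrix" (3x3 intrinsics, pixels), "camera_from_world" (4x4, takes a point from world to camera coordinates). Camera axes: x right, y down, z forward; pixel columns grow to the right and rows downward; lengths in m; the calibration is good to about 2 mm. A picture is of the moment at which its call begins. There is no depth.
- env.job_done(): hands the job in, once; it reports no verdict.
Trained networks look in the newest picture that a camera, given by its name, has taken for a name from the list of things; names that differ only in an ending like _2 or _b are one class to them, and where a whole thing is asked for, a point or a joint stands for the part that bears it (a point fixed in the world has none). Each returns a list of dicts, best first, with "confidence" (0 to 1); they miss things now and then, are a little off and sometimes report something else, mostly with a low value. They report only what shows in the picture. A call takes as long as a camera call. They do not tell look-alikes from the thing itself.
- env.silhouettes(camera, label): "mask" (400x640 bool, what is visible of it) and "box" ([left, top, right, bottom] in pixels, round what is visible of it).
The state is a dict: "clock": time; "joints": joint angles; "qd": joint speeds; "joint_efforts": joint torques, N m; "eef_pos": TCP position; "ee_rot": TCP orientation; "contact_force": force on the tool from outside, world axes, zero at the start; "torque": the same for the moment, N m; "grip_width": finger opening in m.
Only numpy, scipy, OpenCV 4.12 (cv2) and the standard library are available. Lean on these libraries where they do the work, as an engineer would, in place of code of your own. Each camera call takes 0.05 s, during which the arm holds its last target.

## Task

Get the tape supply tray ready at the hold-down station: raise the small lever on the station's head all the way so that its foot lifts, push the steel tray square and flush into the corner of the two fences, and lower the lever fully so that the foot drops inside the tray's corner and locks it. Only then slide every roll of label tape up off the posts of the grey stand and lay the rolls flat on the tray's floor, side by side. Finish with the tray still flush and locked, and leave the other things on the bench where they are.

Things in the scene. Friction and masses are not known exactly. Their poses are not given: they have to be found in the camera images.
- station: Hold-down station, fixed. Frame: origin on the bench where the centre of the fully-home tray lies; at yaw 0 x points away from the robot, y to its left. Two aluminium fences, 22 mm high, make the corner: far fence, face at x = +90 mm, from y -124 to +112; right fence, face at y = -110 mm, from x -90 to +104. Beyond the right fence stands the head with the lever.
- lever (a joint): Small lever on the robot side of the head, rad: 0 = fully lowered (0.35 rad below level, foot down), 0.9 = fully raised (0.55 rad above level, foot up). A bar of radius 5 mm that points along the station's -x and turns about an axis parallel to the station's y through lever_pivot; stays where it is left (2 N at the tip moves it).
- lever_tip (a point): Centre of the black ball, 20 mm across, at the free end of the lever, 108 mm from the pivot.
- lever_pivot (a point): The lever's pivot point in the white head, 125 mm above the bench, at x +70, y -170 mm in the station's frame. The head is 50 x 56 mm and 148 mm high.
- foot_tip (a point): Underside centre of the foot, a black block 12 x 12 mm on a slim arm from the head; the lever drives it: 10 mm above the bench when lowered, 50 mm when raised. Lowered, it stands inside the home tray's far right corner, 3 mm clear of both walls; it cannot go down onto a wall, and when down it bars the tray from the corner. The arm's underside is 28 mm higher, 16 mm wide.
- tray: Loose open steel tray, 180 mm (its x) by 220 mm (its y), 28 mm high, walls and floor 5 mm thick, 0.5 kg. Origin: centre of its underside, z up. Fully home, its frame coincides with the station's.
- stand: Grey stand fixed to the bench: a plate 180 x 180 x 10 mm with four upright aluminium posts, 18 mm across, at x, y = +-47.5 mm in its frame, their tops 56 mm above the bench. Origin: centre of the plate's underside.
- roll0: Roll of cream label tape, 60 mm outside, 27 mm bore, 38 mm high, 0.09 kg. Origin: the middle of the roll; z along its bore. It starts on one of the stand's posts, its underside 10 mm above the bench (two to four rolls are present; absent ones read None).
- roll1: Roll of cream label tape, 60 mm outside, 27 mm bore, 38 mm high, 0.09 kg. Origin: the middle of the roll; z along its bore. It starts on one of the stand's posts, its underside 10 mm above the bench (two to four rolls are present; absent ones read None).
- roll2: Roll of cream label tape, 60 mm outside, 27 mm bore, 38 mm high, 0.09 kg. Origin: the middle of the roll; z along its bore. It starts on one of the stand's posts, its underside 10 mm above the bench (two to four rolls are present; absent ones read None).
- roll3: Roll of cream label tape, 60 mm outside, 27 mm bore, 38 mm high, 0.09 kg. Origin: the middle of the roll; z along its bore. It starts on one of the stand's posts, its underside 10 mm above the bench (two to four rolls are present; absent ones read None).
- tip_box: Bystander: orange and white tip box, 89 x 124 x 67 mm; origin at the centre of its underside. Leave alone.
- tube_rack: Bystander: blue tube rack, 70 x 170 x 35 mm; origin at the centre of its underside. Leave alone.
- bottle: Bystander: white bottle, 64 mm across, 150 mm high; origin at the centre of its underside. Leave alone.
Not all that is in view belongs to the job. Leave any pink or purple look-alike of the roll3 alone. What is shaped like the roll0 but turquoise or yellow is not meant.

How it is judged:
On the way, in this order (a step that is already met when the one before it is completed fails the run):
1. the lever is raised fully (value of joint lever above 0.78 rad), for 0.2 s.
2. the tray is square and flush in the fence corner (x of tray in the frame of station between -0.004 and 0.004 m and y of tray in the frame of station between -0.004 and 0.004 m and angle between the x axis of tray and the x axis of station, either way round below 0.035 rad and angle between tray's own z axis and vertical below 0.04 rad), for 0.2 s.
3. the lever is lowered fully on the flush tray, before any roll is in the tray (all of step 2 and value of joint lever below 0.1 rad and horizontal distance between each of roll0, roll1, roll2, roll3 and tray above 0.14 m), for 0.2 s.
At the end, for the whole second after the job is handed in: The tray is within 4 mm of fully home in both directions and within 2 degrees of square, the lever is within 0.1 rad of fully lowered, and every roll present lies flat (within 0.2 rad, either side up) and still on the tray's floor (all of step 2 and value of joint lever below 0.1 rad and x of roll0 in the frame of tray between -0.058 and 0.058 m and y of roll0 in the frame of tray between -0.078 and 0.078 m and z of each of roll0, roll1, roll2, roll3 in the frame of tray below 0.031 m and (angle between roll0's own z axis and vertical below 0.2 rad or angle between roll0's own z axis and vertical above 2.94 rad) and linear speed of each of roll0, roll1, roll2, roll3 below 0.03 m/s and x of roll1 in the frame of tray between -0.058 and 0.058 m and y of roll1 in the frame of tray between -0.078 and 0.078 m and (angle between roll1's own z axis and vertical below 0.2 rad or angle between roll1's own z axis and vertical above 2.94 rad) and x of roll2 in the frame of tray between -0.058 and 0.058 m and y of roll2 in the frame of tray between -0.078 and 0.078 m and (angle between roll2's own z axis and vertical below 0.2 rad or angle between roll2's own z axis and vertical above 2.94 rad) and x of roll3 in the frame of tray between -0.058 and 0.058 m and y of roll3 in the frame of tray between -0.078 and 0.078 m and (angle between roll3's own z axis and vertical below 0.2 rad or angle between roll3's own z axis and vertical above 2.94 rad) and linear speed of tray below 0.02 m/s); the robot touches nothing.
It fails at once if a bystander is moved more than 3 cm (distance of any of tip_box, tube_rack, bottle from where it was at the start of the episode above 0.03 m).
Of roll0, roll1, roll2, roll3 only 2 to 4 are there at a start; the rules pass over those that are not, and their reading is None.
At some moment in a run one of tray may be knocked a few centimetres aside while the robot is not near it.
Once in a run the grip may slacken for a moment while it holds something.
It also fails if it takes over 210 s, if anything falls off the work surface, if the arm or the gripper's body presses on something with over 40 N, if the wrist force passes 120 N, or if a joint passes its speed limit or range.

## Working session

There is one attempt and no reset: what is moved stays moved. The work goes in short steps, Python scripts to look and compute and a shell command to move; the robot and the scene stay as the last step left them, time stands still between calls to the robot, and variables do not carry over. Pictures are saved under pics/ and viewed, and the job is handed in when it is done.

```bash
ls; mkdir -p pics; python3 - <<'E'
from rig import env
import cv2,numpy as np
s=env.state(); print({k:np.round(v,3).tolist() for k,v in s.items()})
for n in("scene","top"):
    c=env.capture(n); cv2.imwrite(f"pics/{n}0.png",c["pixels"][:,:,::-1]); print(n,np.round(c["camera_matrix"],1).tolist(),np.round(c["camera_from_world"],3).tolist())
E
```

```text
pics
{'clock': 0.0, 'joints': [-1.32, 0.354, 1.634, 0.0, 1.155, -0.002], 'qd': [-0.001, -0.001, 0.0, 0.002, 0.0, 0.0], 'joint_efforts': [0.002, -60.524, -34.208, 0.0, 0.009, 0.0], 'eef_pos': [0.156, -0.605, 0.191], 'ee_rot': [-3.115, -0.396, 0.0], 'contact_force': [0.155, 0.509, 0.174], 'torque': [0.011, 0.011, 0.004], 'grip_width': 0.085}
scene [[385.3, 0.0, 321.6], [0.0, 385.3, 202.4], [0.0, 0.0, 1.0]] [[0.049, 0.999, -0.01, -0.058], [0.693, -0.041, -0.72, -0.321], [-0.719, 0.028, -0.694, 1.668], [0.0, 0.0, 0.0, 1.0]]
top [[484.3, 0.0, 318.0], [0.0, 484.3, 192.1], [0.0, 0.0, 1.0]] [[-0.004, -1.0, 0.001, 0.021], [-0.979, 0.003, -0.203, 0.586], [0.203, -0.002, -0.979, 1.895], [0.0, 0.0, 0.0, 1.0]]
```

View pics/scene0.png

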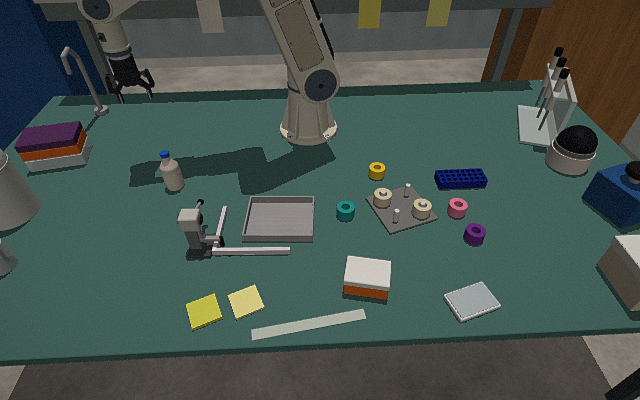

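View pics/top0.png

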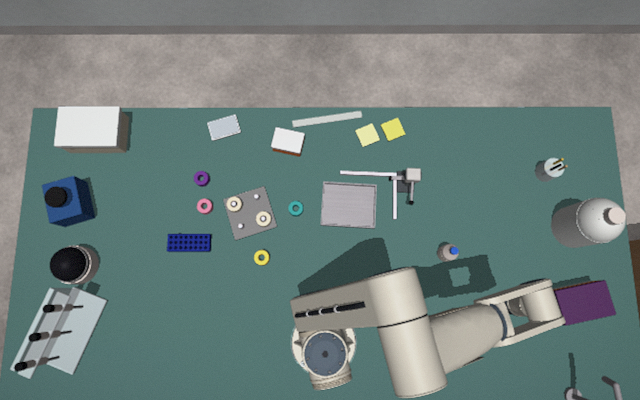

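```bash
cat > h.py <<'E'
from rig import env
import cv2,numpy as np
def cap(n,save=None,crop=None,scale=1):
    c=env.capture(n)
    if save:
        im=c["pixels"][:,:,::-1]
        if crop: im=im[crop[1]:crop[3],crop[0]:crop[2]]
        im=cv2.resize(im,None,fx=scale,fy=scale,interpolation=cv2.INTER_CUBIC)
        cv2.imwrite("pics/"+save,im)
    return c
def proj(c,P):
    P=np.atleast_2d(P); T=c["camera_from_world"]; q=P@T[:3,:3].T+T[:3,3]; q=q@c["camera_matrix"].T
    return q[:,:2]/q[:,2:]
def unproj(c,uv,z):
    T=c["camera_from_world"]; R=T[:3,:3]; o=-R.T@T[:3,3]
    d=R.T@np.linalg.solve(c["camera_matrix"],np.array([uv[0],uv[1],1.])); return o+d*(z-o[2])/d[2]
E
python3 - <<'E'
from h import *
t=cap("top","t1.png",(160,150,440,280),2.8); s=cap("scene","s1.png",(150,140,510,300),2.2)
for n in ("station","lever","lever_tip","foot_tip","tray","stand","roll0","tip_box","tube_rack","bottle"):
  for cn,c in(("top",t),("scene",s)):
    for r in env.silhouettes(cn,n): print(n,cn,round(r["confidence"],2),np.round(r["box"]).tolist(),int(r["mask"].sum()),np.round(np.argwhere(r["mask"]).mean(0)[::-1],1))
E
```

```text
station top 0.9 [340.0, 166.0, 422.0, 219.0] 902 [395.3 181.5]
station scene 0.93 [178.0, 199.0, 290.0, 260.0] 2273 [214. 237.]
lever top 0.58 [411.0, 183.0, 415.0, 204.0] 49 [411.8 193.6]
lever scene 0.67 [178.0, 198.0, 289.0, 257.0] 2133 [214.5 237. ]
lever scene 0.44 [196.0, 200.0, 203.0, 210.0] 35 [199.1 202.8]
lever_tip top 0.49 [410.0, 184.0, 414.0, 206.0] 50 [411.9 193.9]
lever_tip scene 0.46 [195.0, 201.0, 204.0, 209.0] 24 [199.8 202.3]
lever_tip scene 0.23 [243.0, 196.0, 313.0, 246.0] 3046 [279.1 218.7]
foot_tip top 0.4 [390.0, 176.0, 406.0, 181.0] 70 [397.  177.8]
foot_tip top 0.26 [339.0, 167.0, 422.0, 217.0] 842 [397.1 181.1]
foot_tip scene 0.58 [197.0, 235.0, 224.0, 248.0] 173 [210.7 238.6]
tray top 0.89 [321.0, 181.0, 379.0, 230.0] 2419 [349.1 205.1]
tray scene 0.79 [243.0, 193.0, 315.0, 243.0] 3143 [279.4 218.7]
stand top 0.81 [222.0, 186.0, 277.0, 240.0] 1650 [250.6 213.4]
stand scene 0.58 [364.0, 187.0, 439.0, 233.0] 1544 [399.  210.1]
roll0 top 0.76 [193.0, 173.0, 209.0, 186.0] 156 [201.5 178.8]
roll0 top 0.72 [290.0, 200.0, 305.0, 215.0] 171 [296.  208.4]
roll0 top
[... 440 characters left out ...]
.75 [336.0, 200.0, 357.0, 220.0] 310 [345.2 210.2]
roll0 scene 0.72 [374.0, 188.0, 392.0, 206.0] 295 [382.3 197.8]
roll0 scene 0.69 [368.0, 161.0, 389.0, 178.0] 274 [376.6 171. ]
roll0 scene 0.63 [242.0, 195.0, 318.0, 246.0] 3136 [279.2 218.7]
roll0 scene 0.55 [462.0, 220.0, 486.0, 246.0] 371 [474.2 233.9]
tip_box top 0.66 [270.0, 129.0, 306.0, 160.0] 693 [288.3 141.5]
tip_box scene 0.84 [346.0, 254.0, 388.0, 299.0] 1700 [366.9 276.5]
tube_rack top 0.76 [164.0, 232.0, 213.0, 254.0] 818 [189.2 242.7]
tube_rack scene 0.77 [433.0, 164.0, 489.0, 190.0] 992 [460.  178.2]
bottle top 0.51 [438.0, 244.0, 460.0, 262.0] 284 [447.9 252.7]
bottle scene 0.89 [161.0, 151.0, 184.0, 193.0] 608 [170.8 172.4]
```

View pics/t1.png

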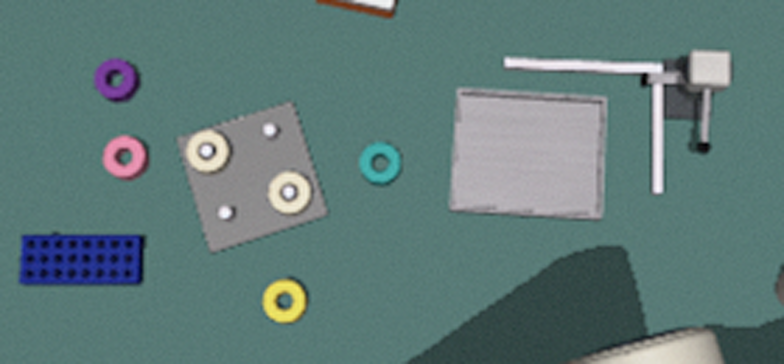

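View pics/s1.png

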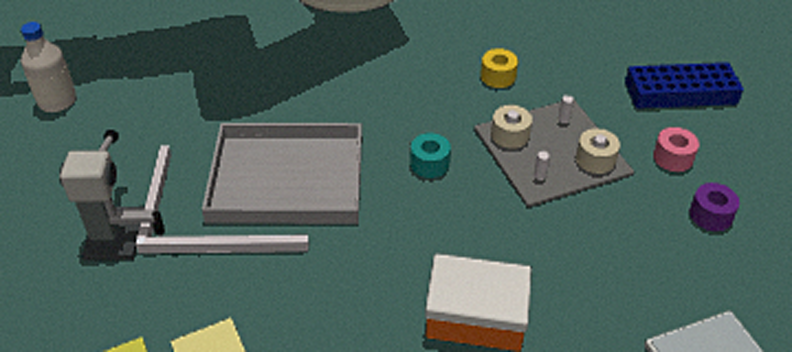

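```bash
cat >> h.py <<'E'
from scipy.optimize import minimize
def box(x0,x1,y0,y1,z0,z1): return np.array([[x,y,z] for x in(x0,x1) for y in(y0,y1) for z in(z0,z1)],float)
def cyl(r,z0,z1,cx=0,cy=0):
    a=np.linspace(0,2*np.pi,25)[:-1]; return np.vstack([np.c_[cx+r*np.cos(a),cy+r*np.sin(a),np.full(24,z)] for z in(z0,z1)])
M={"fence":[box(.090,.104,-.124,.112,0,.022),box(-.090,.104,-.124,-.110,0,.022)],
   "tray":[box(-.09,.09,-.11,.11,0,.028)],
   "stand":[box(-.09,.09,-.09,.09,0,.010)]+[cyl(.009,0,.056,a*.0475,b*.0475) for a in(1,-1) for b in(1,-1)],
   "roll":[cyl(.030,.010,.048)]}
def place(P,p): c,s=np.cos(p[2]),np.sin(p[2]); return P@np.array([[c,-s,0],[s,c,0],[0,0,1]]).T+[p[0],p[1],0]
def render(c,parts,p,S=4):
    im=np.zeros((400*S,640*S),np.uint8)
    for P in parts:
        uv=proj(c,place(P,p)); h=cv2.convexHull(np.round(((uv+.5)*S-.5)*16).astype(np.int32)); cv2.fillConvexPoly(im,h,255,shift=4)
    return cv2.resize(im,(640,400),interpolation=cv2.INTER_AREA)/255.
def fit(views,parts,p0,yaw=True):
    """views: list (c,mask float,weight)"""
    def cost(q):
        p=[q[0],q[1],q[2] if yaw else 0]
        return sum((((cv2.GaussianBlur(render(c,parts,p),(0,0),1.0)-cv2.GaussianBlur(m.astype(float),(0,0),1.0))**2)*w).sum() for c,m,w in views)
    n=3 if yaw else 2
    best=None
    for st in(.02,.006):
        x0=np.array(p0[:n]) if best is None else best.x
        sim=np.vstack([x0]+[x0+np.eye(n)[i]*(st if i<2 else 5*st) for i in range(n)])
        best=minimize(cost,x0,method="Nelder-Mead",options=dict(initial_simplex=sim,xatol=1e-4,fatol=1e-3,maxiter=150))
    return best.x,best.fun
def win(b):
    w=np.zeros((400,640)); w[b[1]:b[3],b[0]:b[2]]=1; return w
def neutral(c,lo=60):
    p=cv2.GaussianBlur(c["pixels"],(0,0),.6).astype(int); return (p[...,0]>p[...,1]-9)&(p.max(2)>lo)
def overlay(c,items,name,crop,scale):
    im=cv2.resize(c["pixels"][:,:,::-1],None,fx=scale,fy=scale,interpolation=cv2.INTER_CUBIC)
    for parts,p in items:
        for P in parts:
            uv=(proj(c,place(P,p))+.5)*scale-.5; cv2.polylines(im,[cv2.convexHull(np.round(uv).astype(np.int32))],True,(0,0,255),1)
    s=scale; cv2.imwrite("pics/"+name,im[int(crop[1]*s):int(crop[3]*s),int(crop[0]*s):int(crop[2]*s)])
E
python3 - <<'E'
from h import *
t=cap("top"); s=cap("scene")
nt,ns=neutral(t),neutral(s)
for n,m in(("t",nt),("s",ns)):cv2.imwrite(f"pics/m{n}.png",m*255.)
fw_t=win((330,160,399,225)); ign=win((318,180,382,235)); fw_t=fw_t*(1-win((318,176,384,235)))*(1-win((386,174,399,182)))
fw_s=win((205,200,300,262))*(1-win((241,190,320,246)))*(1-win((190,225,226,256)))
g=unproj(t,(349,205),.014)[:2]
r={}
r["tray"],f=fit([(t,nt,win((314,178,383,235))),(s,ns,win((238,190,320,245)))],M["tray"],[*g,0]);print("tray",r["tray"],f)
g=unproj(t,(365,198),.014)[:2]; 
r["fence"],f=fit([(t,nt,fw_t),(s,ns,fw_s)],M["fence"],[*(g+[.0,0]),0]);print("station",r["fence"],f)
g=unproj(t,(250,213),.01)[:2]
r["stand"],f=fit([(t,nt,win((215,180,284,248))),(s,ns,win((360,180,445,238))*(1-win((440,180,446,238))))],M["stand"]+[],[*g,.2]);print("stand",r["stand"],f)
for i,(uv) in enumerate(((234.4,204.6),(263.5,218.6))):
    g=unproj(t,uv,.03); print("roll top",g)
for uv in ((421,208.6),(382.3,197.8)): print("roll scene",unproj(s,uv,.03))
for a in(1,-1):
  for b in(1,-1): print(a,b,place(np.array([[a*.0475,b*.0475,0]]),r["stand"])[0])
it=[(M[k],r[k]) for k in r]
overlay(t,it,"ov_t.png",(210,160,430,250),3.5); overlay(s,it,"ov_s.png",(170,180,450,265),2.8)
E
```

```text
tray [ 0.54264659 -0.10566679 -0.06284197] 20.95969256273284
station [ 0.57826229 -0.18150945 -0.05256065] 25.77911943607723
stand [0.50964842 0.30106056 0.32170267] 94.85197374713141
roll top [0.54110052 0.35963404 0.03      ]
roll top [0.48303376 0.23991738 0.03      ]
roll scene [0.54582172 0.3585822  0.03      ]
roll scene [0.48692413 0.24045609 0.03      ]
1 1 [0.53969294 0.36114239 0.        ]
1 -1 [0.56973026 0.27101604 0.        ]
-1 1 [0.44956658 0.33110507 0.        ]
-1 -1 [0.47960391 0.24097872 0.        ][ WARN:0@3.141] global loadsave.cpp:1063 imwrite_ Unsupported depth image for selected encoder is fallbacked to CV_8U.
```

View pics/ov_t.png

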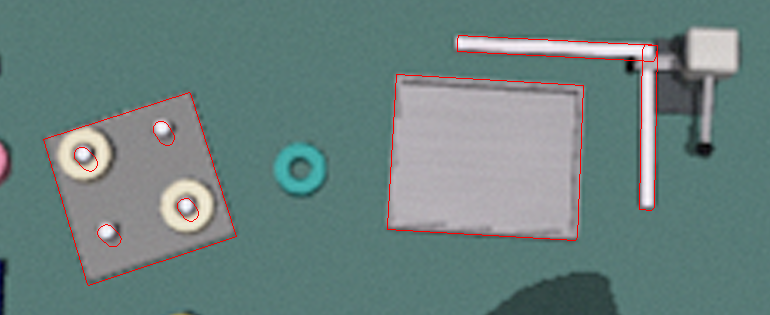

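View pics/ov_s.png

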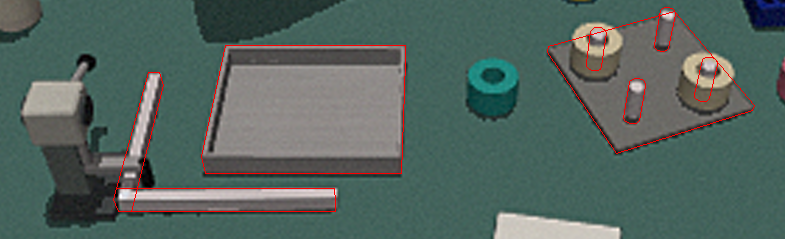

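```bash
cat >> h.py <<'E'
from scipy.spatial.transform import Rotation as Ro
ST=[0.5783,-0.1815,-0.0526]
def stw(x,y,z,p=ST): return place(np.array([[x,y,z]]),p)[0]
def delta(pos,yaw=None):
    """rows numbers to reach tcp pos (world) & tool-x yaw (tool down)"""
    s=env.state(); R=Ro.from_rotvec(s["ee_rot"]); 
    sh=R.inv().apply(np.array(pos)-s["eef_pos"])*100
    tr=np.zeros(3)
    x=R.apply([1,0,0]); cy=np.arctan2(x[1],x[0])
    if yaw is not None:
        T=Ro.from_matrix(np.array([[np.cos(yaw),np.sin(yaw),0],[np.sin(yaw),-np.cos(yaw),0],[0,0,-1.]]))
        tr=np.degrees((R.inv()*T).as_rotvec())
    print("now",np.round(s["eef_pos"],4),"yaw",round(cy,3),"-> turn",np.round(tr,2),"shift cm",np.round(sh,2))
E
python3 - <<'E'
from h import *
t=cap("top"); s=cap("scene")
for v in(0,.2,.9):
    P=stw(.07-.108*np.cos(v-.35),-.17,.125+.108*np.sin(v-.35)); print(v,P,proj(t,P),proj(s,P))
print(proj(t,stw(.07,-.17,.148)),proj(s,stw(.07,-.17,.148)))
overlay(t,[],"lt.png",(370,150,440,220),8);overlay(s,[],"ls.png",(170,190,240,260),8)
delta(stw(-.0315,-.17,.16),ST[2])
E
```

```text
0 [ 0.53795337 -0.34961125  0.08796704] [[411.01418051 202.15931172]] [[199.96085768 203.18766226]]
0.2 [ 0.53262573 -0.34933076  0.10886068] [[412.01159402 202.52359269]] [[198.81754499 197.17326434]]
0.9 [ 0.54732    -0.35010439  0.18145022] [[415.72982831 195.20217211]] [[191.97416602 182.66247331]]
[[414.20205405 173.6728488 ]] [[186.88266311 212.83132858]]
now [ 0.1563 -0.6051  0.1918] yaw 0.253 -> turn [ 0.  -0.  17.5] shift cm [ 43.34 -15.2    3.18]
```

View pics/lt.png

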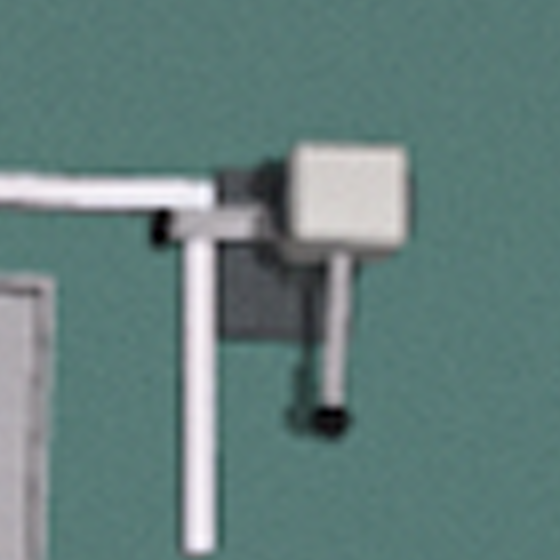

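View pics/ls.png

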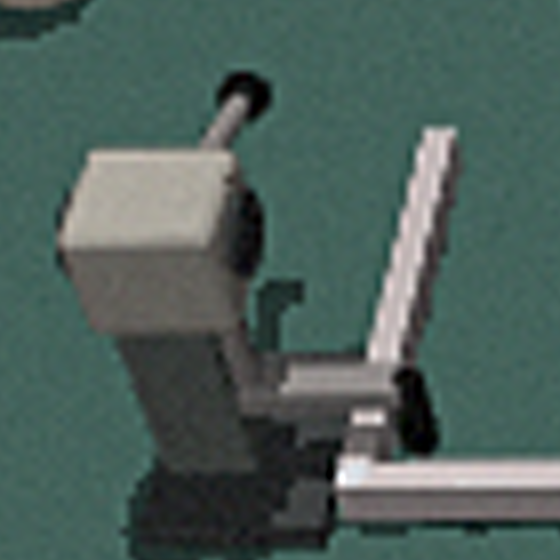

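```bash
python3 - <<'E'
from h import *
t=cap("top");s=cap("scene")
print(unproj(t,(453,250),.15),unproj(s,(164.5,153),.15),unproj(s,(174,188),.0))
delta(stw(-.0315,-.17,.30),ST[2])
E
python3 -m jog '[[[0,0,0,0,0,-5,-1],[0,0,0,0,0,-10,-1],[0,0,0,0,0,-11,-1],[0,0,0,0,0,-11,-1]]]' 20
```

```text
[ 0.34326304 -0.48726514  0.15      ] [ 0.35037161 -0.48722499  0.15      ] [ 0.35899356 -0.49459958  0.        ]
now [ 0.1563 -0.6051  0.1918] yaw 0.253 -> turn [-0.  -0.  17.5] shift cm [ 43.34 -15.2  -10.82]
clock: 1.9
eef_pos: [0.1566, -0.6064, 0.3043]
ee_rot: [3.112, 0.395, 0.001]
contact_force: [-0.6, 0.7, -0.9]
grip_width: 0.0853
```

```bash
python3 -m jog '[[[0,0,8,43.4,-15.2,0.3,-1],[0,0,17.5,43.4,-15.2,0.3,-1],[0,0,17.5,43.4,-15.2,0.3,-1],[0,0,17.5,43.4,-15.2,0.3,-1],[0,0,17.5,43.4,-15.2,0.3,-1],[0,0,17.5,43.4,-15.2,0.3,-1],[0,0,17.5,43.4,-15.2,0.3,-1],[0,0,17.5,43.4,-15.2,0.3,-1],[0,0,17.5,43.4,-15.2,0.3,-1],[0,0,17.5,43.4,-15.2,0.3,-1],[0,0,17.5,43.4,-15.2,0.3,-1],[0,0,17.5,43.4,-15.2,0.3,-1]]]' 
python3 - <<'E'
from h import *
delta(stw(-.0315,-.17,.071),ST[2])
E
```

```text
clock: 3.1
eef_pos: [0.5373, -0.3496, 0.2973]
ee_rot: [-3.14, 0.082, 0.004]
contact_force: [-1.2, 0.3, 0.2]
grip_width: 0.0856
now [ 0.5373 -0.3496  0.2973] yaw -0.052 -> turn [-0.04  0.14  0.01] shift cm [1.200e-01 1.000e-02 2.263e+01]
```

```bash
python3 -m jog '[[[0,0,0,0.1,0,5,-1],[0,0,0,0.1,0,10,-1],[0,0,0,0.1,0,15,-1],[0,0,0,0.1,0,19,-1],[0,0,0,0.1,0,22,-1],[0,0,0,0.1,0,22.8,-1],[0,0,0,0.1,0,22.8,1],[0,0,0,0.1,0,22.8,1],[0,0,0,0.1,0,22.8,1],[0,0,0,0.1,0,22.8,1],[0,0,0,0.1,0,22.8,1],[0,0,0,0.1,0,22.8,1]]]' 25
python3 - <<'E'
from h import *
for i in range(4): cap("top")
c=cap("scene","lg.png",(150,140,310,260),4.5);print({k:np.round(env.state()[k],3) for k in("eef_pos","grip_width","contact_force")})
E
```

```text
clock: 4.3
eef_pos: [0.5398, -0.3495, 0.0714]
ee_rot: [3.14, -0.082, 0.001]
contact_force: [-1.0, 0.5, -0.1]
grip_width: 0.0001
{'eef_pos': array([ 0.54 , -0.349,  0.071]), 'grip_width': np.float64(-0.0), 'contact_force': array([ 0.371, -0.704,  0.762])}
```

View pics/lg.png

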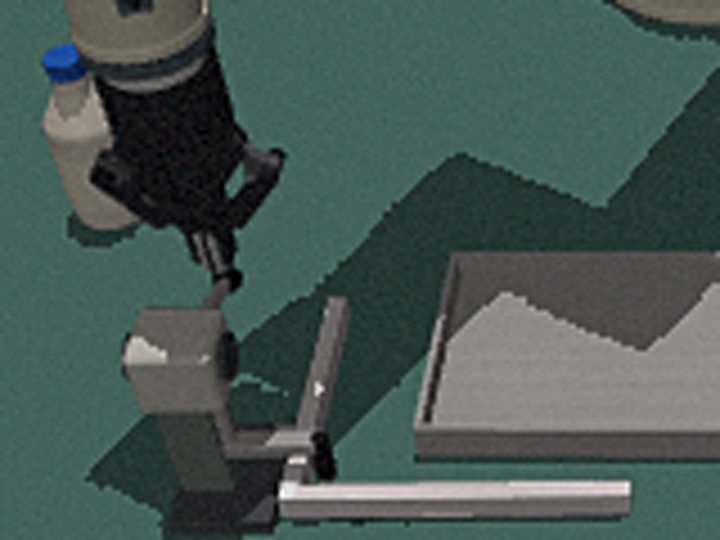

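```bash
python3 - <<'E'
from h import *
c=cap("scene");t=cap("top")
p=env.state()["eef_pos"]
print(proj(c,p),proj(t,p),proj(c,p+[0,0,.019]))
for v in (-.1,0,.1,.2): 
  P=stw(.07-.108*np.cos(v-.35),-.17,.125+.108*np.sin(v-.35)); print(v,P,proj(c,P),proj(t,P))
overlay(c,[],"lg2.png",(165,165,235,235),8);overlay(t,[],"lg3.png",(370,160,450,240),7)
E
```

```text
[[201.18501252 207.43843673]] [[410.12963909 202.5637236 ]] [[199.80861298 203.12956997]]
-0.1 [ 0.54215152 -0.34983228  0.07802372] [[200.37647281 206.38317095]] [[410.55153686 201.57829068]]
0 [ 0.53795337 -0.34961125  0.08796704] [[199.96085768 203.18766226]] [[411.01418051 202.15931172]]
0.1 [ 0.53476749 -0.34944352  0.09828037] [[199.44031073 200.10936674]] [[411.50233532 202.47694887]]
0.2 [ 0.53262573 -0.34933076  0.10886068] [[198.81754499 197.17326434]] [[412.01159402 202.52359269]]
```

View pics/lg2.png

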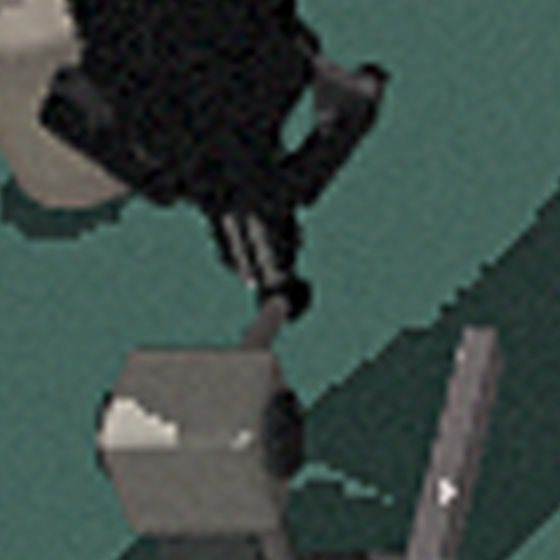

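View pics/lg3.png

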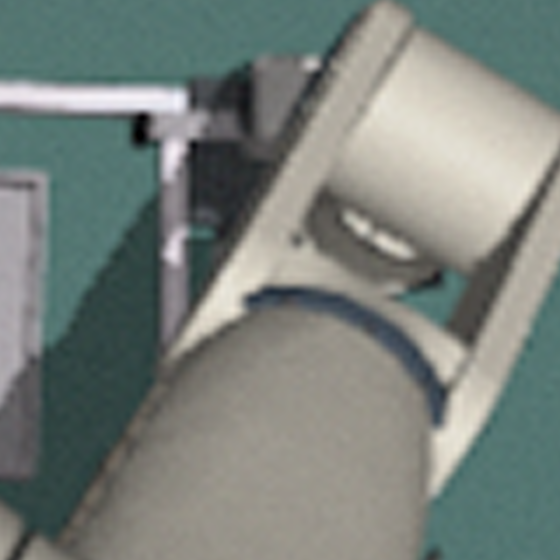

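```bash
python3 -m jog '[[[0,0,0,0,0,-2,1],[0,0,0,0,0,-5,1],[0,0,0,0,0,-10,1],[0,0,0,0,0,-10,1],[0,0,0,0,0,-10,1]]]'
python3 - <<'E'
from h import *
c=cap("scene");t=cap("top")
p=env.state()["eef_pos"]
print(proj(c,p),proj(t,p),proj(c,p+[0,0,.019]))
overlay(c,[([np.array([p,p+[0,.001,0],p+[0,0,.001]])],[0,0,0])],"lh2.png",(165,145,235,215),8)
E
```

```text
clock: 5.15
eef_pos: [0.5403, -0.35, 0.1722]
ee_rot: [3.139, -0.083, 0.004]
contact_force: [-0.1, 0.4, -0.7]
grip_width: -0.0
[[193.8348218  183.74635882]] [[414.93558098 198.00344326]] [[192.29102626 178.90556295]]
```

View pics/lh2.png

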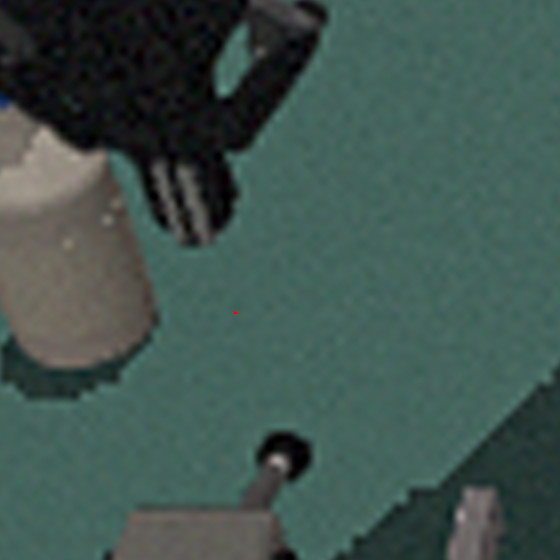

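```bash
python3 - <<'E'
from h import *
c=cap("scene");t=cap("top")
for z in(.192,.205,.22): print(proj(c,[.1563,-.6051,z]),proj(t,[.1563,-.6051,z]))
im=cv2.imread("pics/scene0.png")[40:130,80:190]; cv2.imwrite("pics/st.png",cv2.resize(im,None,fx=6,fy=6,interpolation=cv2.INTER_CUBIC))
im=c["pixels"][60:220,100:320,::-1]; cv2.imwrite("pics/nw.png",cv2.resize(im,None,fx=3.6,fy=3.6,interpolation=cv2.INTER_CUBIC))
print(c["camera_matrix"],c["camera_from_world"])
E
```

```text
[[141.47645998 112.95356136]] [[492.12504978 301.09451844]]
[[140.2761448  109.79305359]] [[493.41365025 301.15841647]]
[[138.8717509  106.09519333]] [[494.92430155 301.23332537]]
[[385.33879019   0.         321.5590582 ]
 [  0.         385.33879019 202.40401572]
 [  0.           0.           1.        ]] [[ 0.04894932  0.99874801 -0.01031383 -0.05816484]
 [ 0.69277054 -0.04138811 -0.71996945 -0.32135315]
 [-0.71949492  0.0280969  -0.69392912  1.668185  ]
 [ 0.          0.          0.          1.        ]]
```

View pics/st.png

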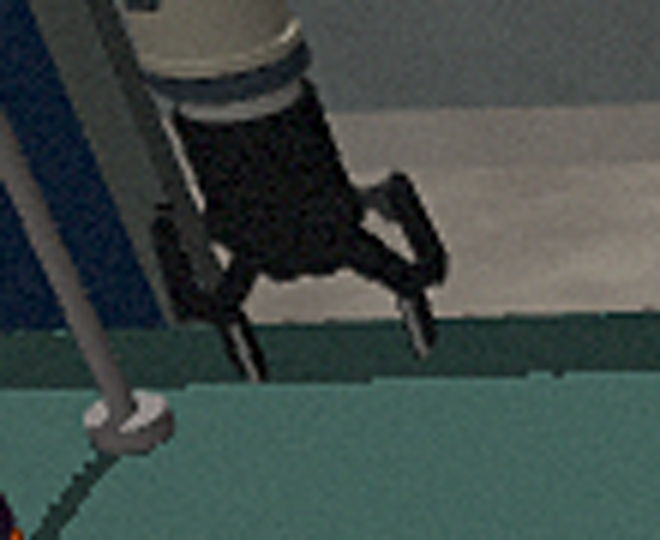

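View pics/nw.png

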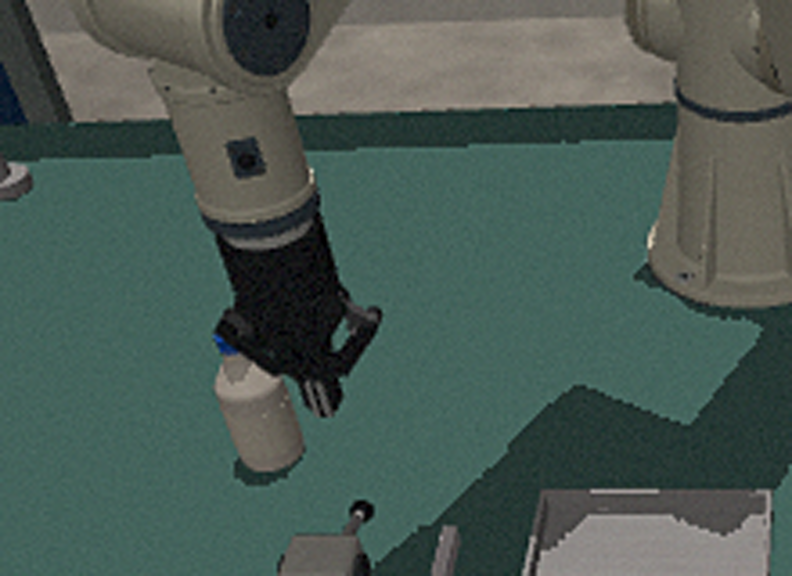

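```bash
python3 - <<'E'
from h import *
c=cap("scene");t=cap("top")
print(proj(c,[[0,0,0],[.1,0,0],[0,.1,0]]),proj(t,[[0,0,0]]))
# offset solve: depth ambiguous; list candidates
from scipy.optimize import least_squares
A=[(np.array([.1563,-.6051,.1918+.013]),np.array([136.7,101.])),(np.array([.5403,-.35,.1722]),np.array([189.4,175.3]))]
for dx in(-.03,-.02,-.01,0,.01):
    r=least_squares(lambda d:np.concatenate([proj(c,p+[dx,*d])[0]-u for p,u in A]),[0,0]); print(dx,r.x,r.fun)
E
```

```text
[[308.12339702 128.17373832]
 [308.6994512  141.55165484]
 [331.17756064 127.34412456]] [[323.31787086 341.78035339]]
-0.03 [-0.0152661   0.01325951] [ 0.5229165   1.50321757 -0.44926501 -1.49289837]
-0.02 [-0.01098101  0.02002828] [ 0.26585154  1.17912264 -0.23205792 -1.15675275]
-0.01 [-0.00669793  0.02679911] [ 0.0036547   0.84902254 -0.01121787 -0.81416496]
0 [-0.00241691  0.03357205] [-0.26382839  0.51274701  0.21334569 -0.46494688]
0.01 [0.00186198 0.04034717] [-0.53675831  0.1701192   0.44172632 -0.10890292]
```

```bash
python3 -m jog '[[[0,0,0,-5,0,0,1],[0,0,0,-9,0,0,1],[0,0,0,-9,0,4,1],[0,0,0,-9,0,8,1],[0,0,0,-9,0,11.5,1],[0,0,0,-9,0,12.5,1],[0,0,0,-9,0,12.5,1],[0,0,0,-9,0,12.5,1]]]'
python3 - <<'E'
from h import *
c=cap("scene","td.png",(130,130,310,250),4)
p=env.state()["eef_pos"];print(p,env.state()["contact_force"],(proj(c,p)-[130,130])*4)
E
```

```text
clock: 6.25
eef_pos: [0.4504, -0.3453, 0.0468]
ee_rot: [3.14, -0.083, 0.001]
contact_force: [0.3, -0.6, -0.0]
grip_width: 0.0
[ 0.45072939 -0.34551849  0.04728423] [ 0.45037476  0.93339761 -0.07424902] [[314.17523119 255.45293666]]
```

View pics/td.png

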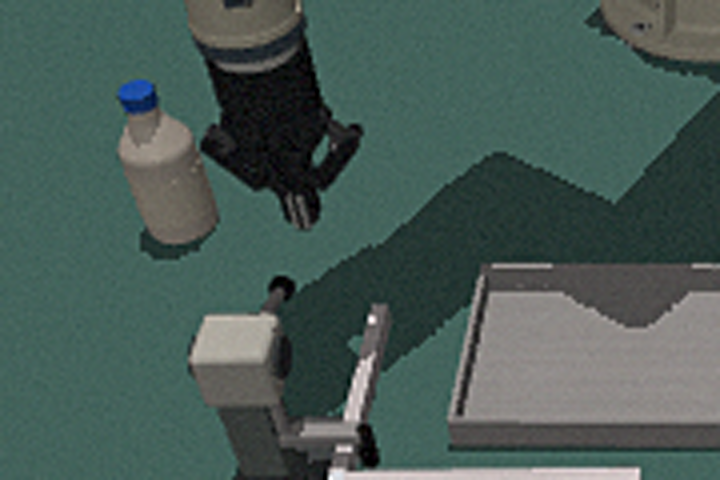

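```bash
python3 -m jog '[[[0,0,0,0,0,0.8,1],[0,0,0,0,0,1.6,1],[0,0,0,0,0,2.4,1],[0,0,0,0,0,3.0,1],[0,0,0,0,0,3.5,1],[0,0,0,0,0,3.8,1],[0,0,0,0,0,4.0,1],[0,0,0,0,0,4.0,1],[0,0,0,0,0,4.0,1]]]'
python3 - <<'E'
from h import *
c=cap("scene","te.png",(130,130,310,250),4)
p=env.state()["eef_pos"];print(p,env.state()["contact_force"],(proj(c,p)-[130,130])*4)
E
```

```text
clock: 7.2
eef_pos: [0.4497, -0.3448, 0.0059]
ee_rot: [3.14, -0.083, 0.0]
contact_force: [0.2, -0.1, 0.1]
grip_width: -0.0
[ 0.44982787 -0.34489651  0.00602944] [-0.0903233   0.01706637  0.13207544] [[325.28848964 289.85693179]]
```

View pics/te.png

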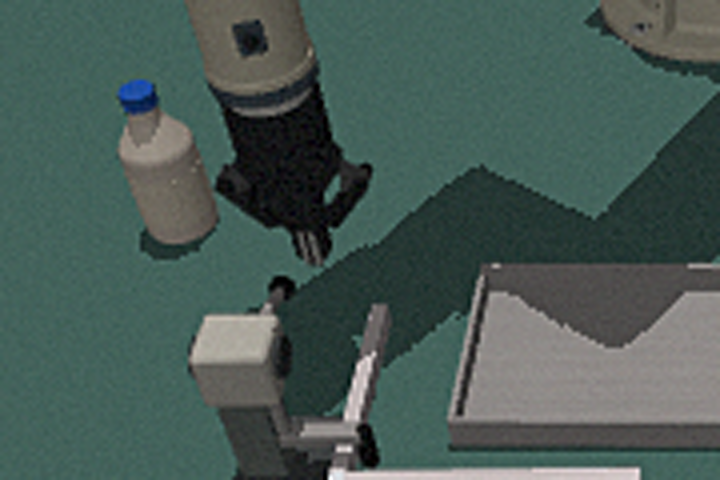

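```bash
python3 -m jog '[[[0,0,0,0,0,0.5,1],[0,0,0,0,0,1.0,1],[0,0,0,0,0,1.5,1],[0,0,0,0,0,1.8,1],[0,0,0,0,0,1.8,1],[0,0,0,0,0,1.8,1]]]'; python3 -m jog '[[[0,0,0,0,0,0.2,1],[0,0,0,0,0,0.4,1],[0,0,0,0,0,0.6,1],[0,0,0,0,0,0.6,1]]]'
```

```text
clock: 7.85
eef_pos: [0.4496, -0.3447, -0.0124]
ee_rot: [-3.14, 0.083, 0.0]
contact_force: [-0.8, -0.3, -0.3]
grip_width: 0.0
clock: 8.25
eef_pos: [0.4495, -0.3446, -0.0185]
ee_rot: [-3.14, 0.083, 0.001]
contact_force: [-1.5, 0.6, -0.0]
grip_width: 0.0
```

```bash
python3 -m jog '[[[0,0,0,0,0,0.2,1],[0,0,0,0,0,0.4,1],[0,0,0,0,0,0.6,1],[0,0,0,0,0,0.6,1],[0,0,0,0,0,0.6,1]]]'; python3 -m jog '[[[0,0,0,0,0,0.1,1],[0,0,0,0,0,0.2,1],[0,0,0,0,0,0.3,1],[0,0,0,0,0,0.3,1]]]'
```

```text
clock: 8.75
eef_pos: [0.4496, -0.3447, -0.0243]
ee_rot: [-3.14, 0.083, 0.0]
contact_force: [1.2, -0.4, 0.1]
grip_width: -0.0
clock: 9.15
eef_pos: [0.4495, -0.3447, -0.0274]
ee_rot: [-3.14, 0.083, 0.0]
contact_force: [-0.5, 0.5, -0.7]
grip_width: -0.0003
```

```bash
python3 -m jog '[[[0,0,0,0,0,0.1,1],[0,0,0,0,0,0.2,1],[0,0,0,0,0,0.3,1],[0,0,0,0,0,0.3,1]]]'; python3 -m jog '[[[0,0,0,0,0,0.1,1],[0,0,0,0,0,0.2,1],[0,0,0,0,0,0.3,1],[0,0,0,0,0,0.3,1]]]'
```

```text
clock: 9.55
eef_pos: [0.4495, -0.3447, -0.0304]
ee_rot: [-3.14, 0.083, 0.0]
contact_force: [0.6, -0.9, -0.9]
grip_width: -0.0001
clock: 9.95
eef_pos: [0.4496, -0.3447, -0.0334]
ee_rot: [-3.14, 0.083, 0.0]
contact_force: [0.3, 0.1, -0.1]
grip_width: -0.0003
```

```bash
python3 - <<'E'
from h import *
c=cap("scene","tf.png",(170,160,270,240),7)
p=env.state()["eef_pos"];print(p,(proj(c,p)-[170,160])*7,(proj(c,[p[0],p[1],0])-[170,160])*7)
E
```

```text
[ 0.44957337 -0.34468078 -0.03331459] [[306.08353323 353.13130108]] [[292.31838694 305.644783  ]]
```

View pics/tf.png

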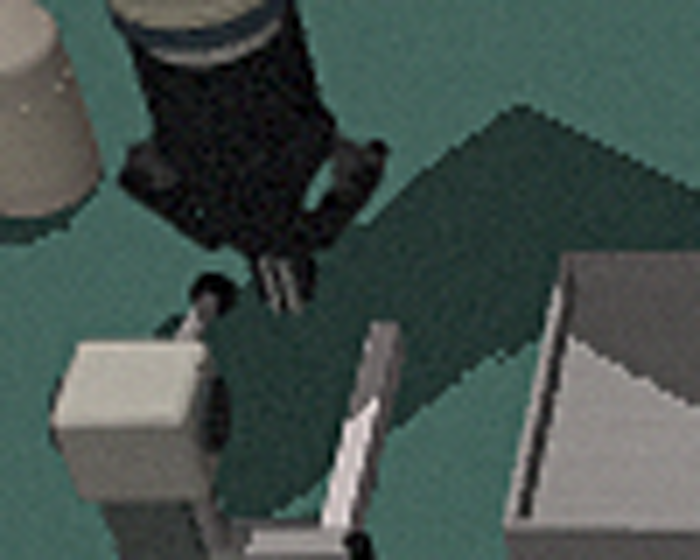

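```bash
python3 -m jog '[[[0,0,0,0,0,0.1,1],[0,0,0,0,0,0.2,1],[0,0,0,0,0,0.2,1]]]';python3 -m jog '[[[0,0,0,0,0,0.1,1],[0,0,0,0,0,0.2,1],[0,0,0,0,0,0.2,1]]]'
```

```text
clock: 10.3
eef_pos: [0.4495, -0.3447, -0.0354]
ee_rot: [-3.14, 0.083, 0.0]
contact_force: [0.2, 0.1, -0.6]
grip_width: -0.0001
clock: 10.6
eef_pos: [0.4496, -0.3447, -0.0374]
ee_rot: [-3.14, 0.083, 0.0]
contact_force: [0.4, -0.3, 0.1]
grip_width: -0.0002
```

```bash
python3 -m jog '[[[0,0,0,0,0,0.1,1],[0,0,0,0,0,0.2,1],[0,0,0,0,0,0.2,1]]]';python3 -m jog '[[[0,0,0,0,0,0.1,1],[0,0,0,0,0,0.2,1],[0,0,0,0,0,0.2,1]]]'
```

```text
clock: 10.9
eef_pos: [0.4496, -0.3447, -0.0393]
ee_rot: [-3.14, 0.083, 0.0]
contact_force: [-0.4, -0.8, 0.4]
grip_width: -0.0001
clock: 11.2
eef_pos: [0.4497, -0.3448, -0.0395]
ee_rot: [3.14, -0.083, 0.0]
contact_force: [-5.1, 5.6, 24.0]
grip_width: 0.0002
```

```bash
python3 -m jog '[[[0,0,0,0,0,-0.2,1],[0,0,0,0,0,-0.2,1],[0,0,0,0,0,-0.2,1]]]'; python3 - <<'E'
from h import *
c=cap("scene","tg.png",(190,180,240,220),14)
p=env.state()["eef_pos"];print(p)
for dx in(-.011,0,.011):
  for dy in(-.01,0,.01): print(dx,dy,((proj(c,[p[0]+dx,p[1]+dy,0.001])+.5-[190,180])*14).round(1))
E
```

```text
clock: 11.5
eef_pos: [0.4496, -0.3447, -0.0393]
ee_rot: [3.14, -0.083, 0.0]
contact_force: [0.4, 0.0, -0.7]
grip_width: -0.0002
[ 0.44959263 -0.34470879 -0.03940784]
-0.011 -0.01 [[277.1 306.4]]
-0.011 0 [[317.6 304.7]]
-0.011 0.01 [[358.  303.1]]
0 -0.01 [[270.  337.1]]
0 0 [[310.7 335.4]]
0 0.01 [[351.4 333.8]]
0.011 -0.01 [[262.7 368.2]]
0.011 0 [[303.7 366.5]]
0.011 0.01 [[344.6 364.8]]
```

View pics/tg.png

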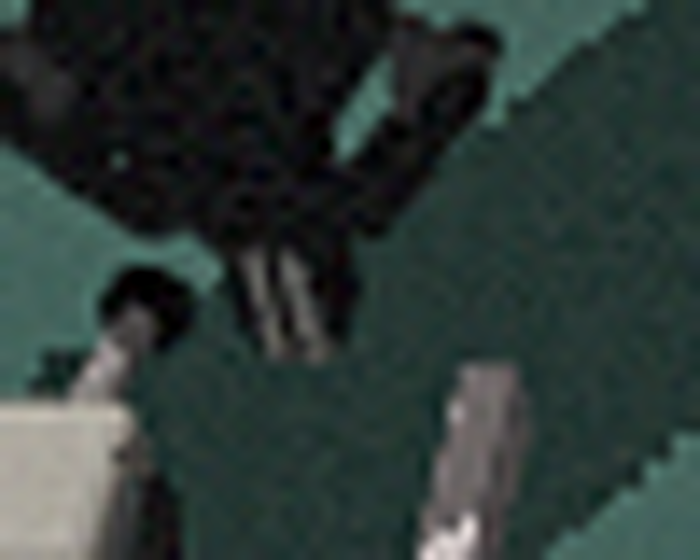

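```bash
sed -i 's/^def delta(pos,yaw=None):/def delta(pos,yaw=None,off=.0393):\n    pos=np.array(pos)-[0,0,off]/; s/print("now",np.round(s\["eef_pos"\],4)/print("tip now",np.round(s["eef_pos"]+[0,0,off],4)/' h.py
python3 -m jog '[[[0,0,0,0,0,-5,-1],[0,0,0,0,0,-10,-1],[0,0,0,0,0,-14,-1],[0,0,0,4.5,0,-14,-1],[0,0,0,8.8,0,-14,-1],[0,0,0,8.8,0,-14,-1],[0,0,0,8.8,0,-14,-1]]]'
python3 - <<'E'
from h import *
delta(stw(-.0315,-.17,.069),ST[2])
E
```

```text
clock: 12.25
eef_pos: [0.5378, -0.3489, 0.1]
ee_rot: [-3.14, 0.081, 0.002]
contact_force: [-0.2, -0.3, 0.5]
grip_width: 0.0856
tip now [ 0.5378 -0.3489  0.1393] yaw -0.051 -> turn [-0.03  0.06  0.06] shift cm [0.02 0.07 7.03]
```

```bash
python3 -m jog '[[[0,0,0,0,0.1,3,-1],[0,0,0,0,0.1,6,-1],[0,0,0,0,0.1,7,-1],[0,0,0,0,0.1,7,-1],[0,0,0,0,0.1,7,1],[0,0,0,0,0.1,7,1],[0,0,0,0,0.1,7,1],[0,0,0,0,0.1,7,1],[0,0,0,0,0.1,7,1],[0,0,0,0,0.1,7,1],[0,0,0,0,0.1,7,1]]]' 25
python3 - <<'E'
from h import *
s=env.state()
for v in(.3,.6,.9,.95):
    print(v,end=' ');delta(stw(.07-.108*np.cos(v-.35),-.17,.069+.125-.088+.108*np.sin(v-.35)))
E
```

```text
clock: 13.35
eef_pos: [0.538, -0.3483, 0.031]
ee_rot: [-3.138, 0.084, -0.001]
contact_force: [4.4, 10.3, 2.2]
grip_width: 0.018
0.3 tip now [ 0.538  -0.3483  0.0703] yaw -0.053 -> turn [0. 0. 0.] shift cm [-0.64  0.12 -3.03]
0.6 tip now [ 0.538  -0.3483  0.0703] yaw -0.053 -> turn [0. 0. 0.] shift cm [-0.32  0.11 -6.24]
0.9 tip now [ 0.538  -0.3483  0.0703] yaw -0.053 -> turn [0. 0. 0.] shift cm [ 0.94  0.1  -9.21]
0.95 tip now [ 0.538  -0.3483  0.0703] yaw -0.053 -> turn [0. 0. 0.] shift cm [ 1.23  0.1  -9.66]
```

```bash
python3 -m jog '[[[0,0,0,-0.4,-0.15,-1.5,1],[0,0,0,-0.65,-0.15,-3.0,1],[0,0,0,-0.65,-0.15,-4.6,1],[0,0,0,-0.3,-0.15,-6.2,1],[0,0,0,0.2,-0.15,-7.8,1],[0,0,0,0.9,-0.15,-9.2,1],[0,0,0,1.1,-0.15,-9.6,1],[0,0,0,1.1,-0.15,-9.6,1],[0,0,0,1.1,-0.15,-9.6,1]]]'
python3 - <<'E'
from h import *
c=cap("scene","lu.png",(150,130,310,260),4.5)
for v in(.7,.8,.9): print(proj(c,stw(.07-.108*np.cos(v-.35),-.17,.125+.108*np.sin(v-.35))))
E
```

```text
clock: 14.25
eef_pos: [0.5475, -0.3485, 0.1265]
ee_rot: [-3.139, 0.083, 0.003]
contact_force: [-4.0, 6.2, 1.0]
grip_width: 0.0181
[[194.31389496 185.4910871 ]]
[[193.17500119 183.92246228]]
[[191.97416602 182.66247331]]
```

View pics/lu.png

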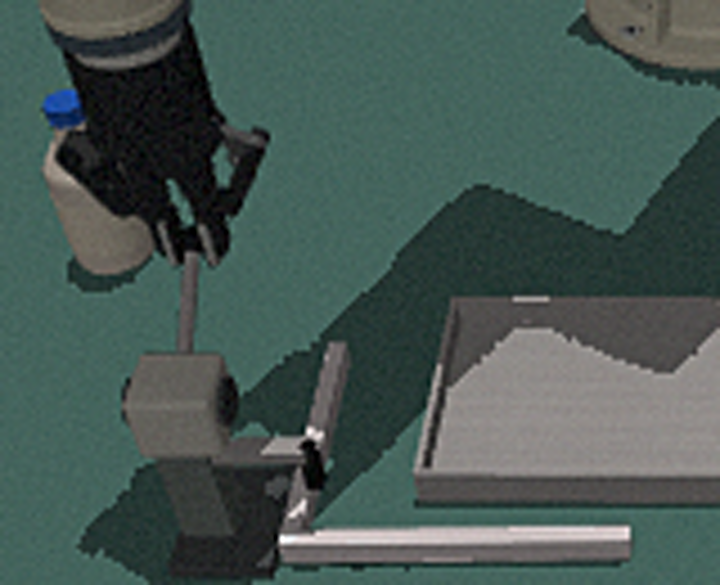

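```bash
python3 -m jog '[[[0,0,0,0.3,0,-0.4,1],[0,0,0,0.3,0,-0.5,1],[0,0,0,0.3,0,-0.5,1],[0,0,0,0.3,0,-0.5,1]]]'
python3 -m jog '[[[0,0,0,-0.1,0,0.2,-1],[0,0,0,-0.1,0,0.2,-1],[0,0,0,-0.1,0,0.2,-1],[0,0,0,-0.1,0,0.2,-1],[0,0,0,-0.1,0,0.2,-1],[0,0,0,-0.1,0,-3,-1],[0,0,0,-0.1,0,-8,-1],[0,0,0,-0.1,0,-11,-1],[0,0,0,-0.1,0,-11,-1]]]'
python3 - <<'E'
from h import *
c=cap("scene","lv.png",(150,130,310,260),4.5)
print((proj(c,stw(.07-.108*np.cos(.55),-.17,.125+.108*np.sin(.55)))-[150,130])*4.5)
nb=.5
T=stw(-.15,0,0); print(T)
E
```

```text
clock: 14.7
eef_pos: [0.5494, -0.3486, 0.1298]
ee_rot: [-3.138, 0.083, 0.007]
contact_force: [-3.5, 2.6, -16.5]
grip_width: 0.0178
clock: 15.6
eef_pos: [0.5531, -0.3512, 0.2477]
ee_rot: [3.136, -0.082, 0.012]
contact_force: [-0.6, -0.2, -0.1]
grip_width: 0.0857
[[188.8837471  236.98112991]]
[ 0.42850746 -0.17361364  0.        ]
```

View pics/lv.png

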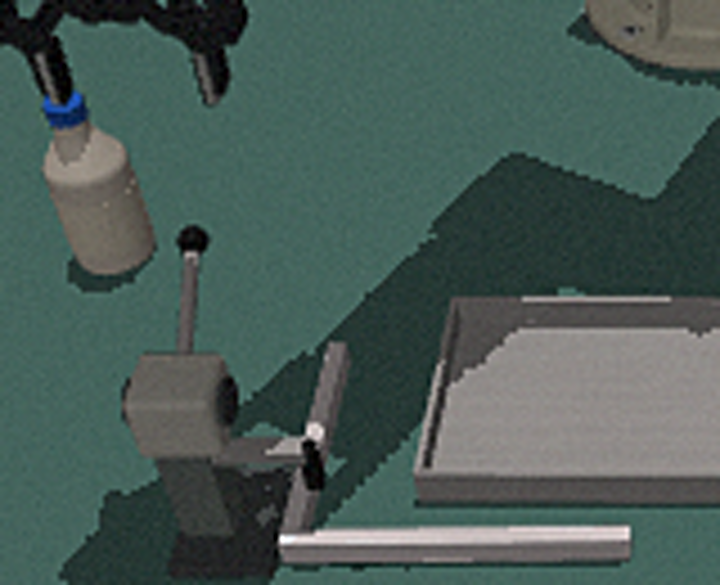

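```bash
python3 - <<'E'
from h import *
print(env.state()["joints"].round(2))
TR=[.5426,-.1057,-.0628]
delta(stw(-.122,0,.10,TR),ST[2])
E
```

```text
[-0.57  0.35  1.51 -0.    1.27  1.06]
tip now [ 0.5519 -0.3505  0.2841] yaw -0.053 -> turn [ 0.15 -0.27 -0.  ] shift cm [-14.51 -24.57  18.27]
```

```bash
python3 -m jog '[[[0,0,0,-2.5,-4,0,-1],[0,0,0,-5,-8,0,-1],[0,0,0,-7.5,-12,0,-1],[0,0,0,-10,-16.5,3,-1],[0,0,0,-12,-20.5,8,-1],[0,0,0,-14.5,-24.6,13,-1],[0,0,0,-14.5,-24.6,18,-1],[0,0,0,-14.5,-24.6,18,-1],[0,0,0,-14.5,-24.6,18,-1]]]'
python3 - <<'E'
from h import *
TR=[.5426,-.1057,-.0628]
delta(stw(-.122,0,-.005,TR),ST[2])
c=cap("scene","pa.png",(150,130,350,260),4); t=cap("top","pat.png",(290,150,430,260),5)
p=env.state()["eef_pos"]
print((proj(c,p+[0,0,.039])-[150,130])*4)
E
```

```text
clock: 16.55
eef_pos: [0.4131, -0.0941, 0.0576]
ee_rot: [-3.138, 0.08, 0.016]
contact_force: [-0.2, -0.3, 0.4]
grip_width: 0.0855
tip now [ 0.4131 -0.0941  0.0969] yaw -0.051 -> turn [-0.11  0.58  0.08] shift cm [ 0.9   0.38 10.18]
[[525.64132532 170.50534411]]
```

View pics/pa.png

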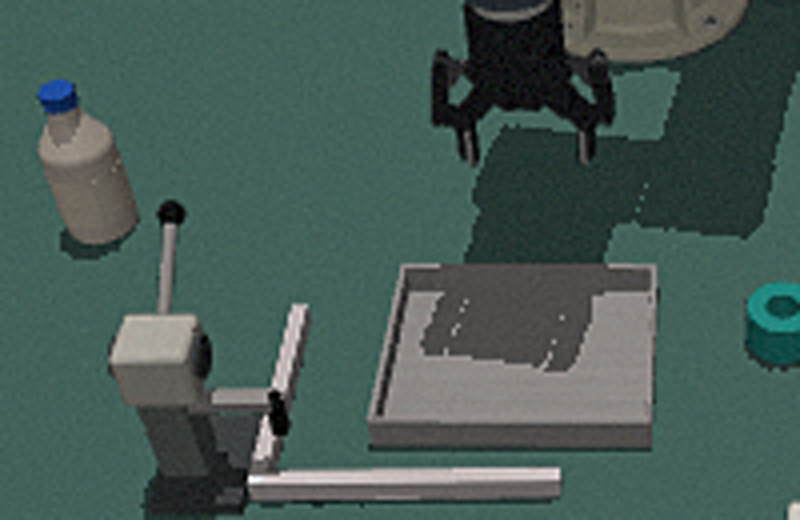

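View pics/pat.png

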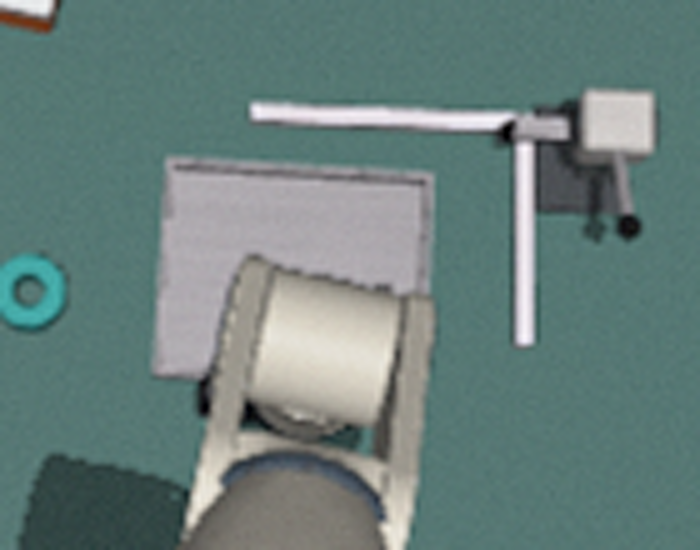

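```bash
python3 -m jog '[[[0,0,0,0,0.4,4,-1],[0,0,0,0,0.4,8,-1],[0,0,0,0,0.4,10,-1],[0,0,0,0,0.4,10.2,-1],[0,0,0,0,0.4,10.2,-1],[0,0,0,0,0.4,10.2,-1]]]'
python3 - <<'E'
from h import *
s=env.state(); p=s["eef_pos"]; c,sn=np.cos(ST[2]),np.sin(ST[2]); d=p[:2]-ST[:2]; print("station xy",c*d[0]+sn*d[1],-sn*d[0]+c*d[1],p[2]+.0393,s["contact_force"])
E
```

```text
clock: 17.25
eef_pos: [0.4203, -0.101, -0.0386]
ee_rot: [3.14, -0.083, 0.005]
contact_force: [0.1, 0.3, 0.3]
grip_width: 0.0855
station xy -0.16199886309963468 0.07208842912478018 0.0007293858711766577 [0.06475712 0.27915059 0.27789582]
```

```bash
python3 -m jog '[[[0,0,0,1,0,0,-1],[0,0,0,2,0,0,-1],[0,0,0,2.8,0,0,-1],[0,0,0,3.6,0,0,-1],[0,0,0,4.3,0,0,-1],[0,0,0,5,0,0,-1],[0,0,0,5.5,0,0,-1],[0,0,0,5.7,0,0,-1],[0,0,0,5.7,0,0,-1]]]'
python3 - <<'E'
from h import *
s=env.state(); p=s["eef_pos"]; c,sn=np.cos(ST[2]),np.sin(ST[2]); d=p[:2]-ST[:2]; print("station xy",c*d[0]+sn*d[1],-sn*d[0]+c*d[1],p[2]+.0393,s["contact_force"])
c=cap("scene","pb.png",(150,130,350,260),4)
E
```

```text
clock: 18.15
eef_pos: [0.4761, -0.1033, -0.0402]
ee_rot: [3.14, -0.083, 0.001]
contact_force: [-0.8, 0.0, 1.2]
grip_width: 0.0855
station xy -0.10617344807619689 0.07267387419768531 -0.0009168068698711188 [-0.80583004  0.04505909  1.17846436]
```

View pics/pb.png

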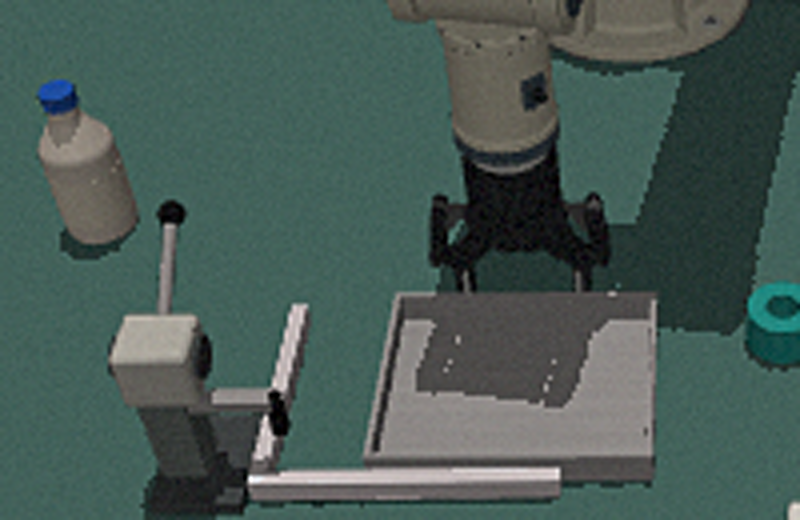

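```bash
python3 -m jog '[[[0,0,0,0.2,0,0,-1],[0,0,0,0.4,0,0,-1],[0,0,0,0.5,0,0,-1],[0,0,0,0.5,0,0,-1]]]';python3 -m jog '[[[0,0,0,0.1,0,0,-1],[0,0,0,0.2,0,0,-1],[0,0,0,0.3,0,0,-1],[0,0,0,0.3,0,0,-1]]]'
```

```text
clock: 18.6
eef_pos: [0.4795, -0.1034, -0.0404]
ee_rot: [-3.14, 0.083, 0.003]
contact_force: [-4.5, 0.7, 2.5]
grip_width: 0.0855
clock: 19.0
eef_pos: [0.4792, -0.1031, -0.0408]
ee_rot: [-3.139, 0.082, 0.011]
contact_force: [-12.9, -0.9, 9.1]
grip_width: 0.0857
```

```bash
python3 -m jog '[[[0,0,0,-1,0,0,-1],[0,0,0,-3,0,0,-1],[0,0,0,-3,0,-4,-1],[0,0,0,-3,0,-8,-1],[0,0,0,-3,0,-12,-1],[0,0,-8,0,-4,-12,-1],[0,0,-16,3,-8,-12,-1],[0,0,-24,7,-11,-12,-1],[0,0,-32,10,-14,-12,-1],[0,0,-40,11,-15,-12,-1],[0,0,-48,11,-15,-12,-1],[0,0,-48,11,-15,-12,-1]]]'
python3 - <<'E'
from h import *
t=cap("top");s=cap("scene","pc.png",(150,130,350,260),4)
print("turq",unproj(t,(296,208.2),.02),"j",env.state()["joints"].round(2))
nt,ns=neutral(t),neutral(s)
print(fit([(s,ns,win((238,200,325,252)))],M["tray"],[.58,-.106,-.0526]))
delta(stw(.01,.222,.08),ST[2]+np.pi/2)
E
```

```text
clock: 20.2
eef_pos: [0.6019, 0.041, 0.0797]
ee_rot: [2.9, 1.206, 0.002]
contact_force: [0.0, 0.6, -0.5]
grip_width: 0.0855
turq [0.52704987 0.10886707 0.02      ] j [0.06 0.44 1.78 0.   0.92 0.85]
(array([ 0.58383166, -0.10726613, -0.04310659]), np.float64(46.52071645940846))
tip now [0.6012 0.0403 0.1191] yaw 0.781 -> turn [ 3.000e-02 -2.000e-02 -4.224e+01] shift cm [-0.13 -0.04  3.91]
```

View pics/pc.png

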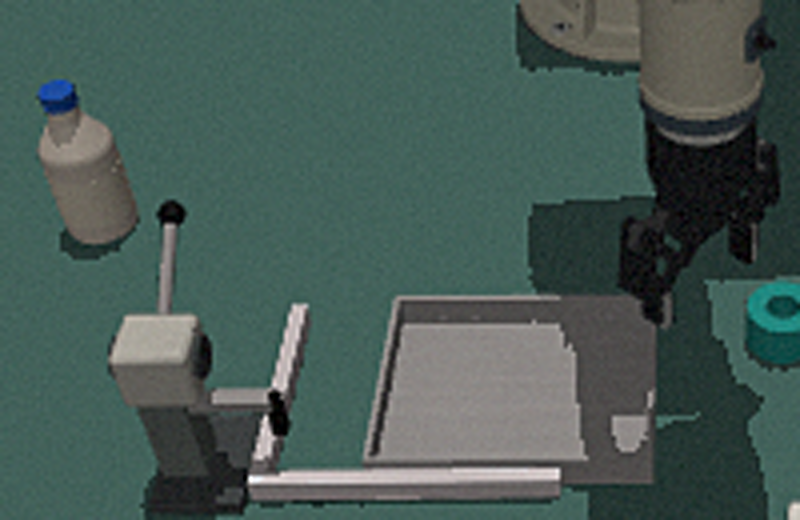

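```bash
python3 -m jog '[[[0,0,-8,0,0,0,-1],[0,0,-16,0,0,0,-1],[0,0,-24,0,0,0,-1],[0,0,-32,0,0,0,-1],[0,0,-40,0,0,0,-1],[0,0,-42.2,0,0,3,-1],[0,0,-42.2,0,0,7,-1],[0,0,-42.2,0,0,10,-1],[0,0,-42.2,0,0,12,-1],[0,0,-42.2,0,0,12.3,-1],[0,0,-42.2,0,0,12.3,-1]]]'
cat >> h.py <<'E'
def sxy():
    s=env.state(); p=s["eef_pos"]; c,sn=np.cos(ST[2]),np.sin(ST[2]); d=p[:2]-ST[:2]; print("station xy",round(c*d[0]+sn*d[1],4),round(-sn*d[0]+c*d[1],4),"tip z",round(p[2]+.0393,4),"F",s["contact_force"].round(1),"w",round(float(s["grip_width"]),4),"t",s["clock"])
E
python3 -c "
from h import *
sxy(); delta(stw(.01,.222,.0),ST[2]+np.pi/2)"
```

```text
clock: 21.4
eef_pos: [0.6008, 0.04, -0.0432]
ee_rot: [-2.278, -2.163, 0.001]
contact_force: [0.3, 0.5, -0.4]
grip_width: 0.0855
station xy 0.0109 0.2223 tip z -0.0039 F [ 0.3  0.5 -0.4] w 0.0855 t 21.4
tip now [ 0.6008  0.04   -0.0039] yaw 1.519 -> turn [-0.03  0.    0.05] shift cm [-0.03 -0.09 -0.39]
```

```bash
python3 -m jog '[[[0,0,0,-1,0,0,-1],[0,0,0,-2,0,0,-1],[0,0,0,-2.9,0,0,-1],[0,0,0,-3.7,0,0,-1],[0,0,0,-4.5,0,0,-1],[0,0,0,-5.3,0,0,-1],[0,0,0,-6.1,0,0,-1],[0,0,0,-6.9,0,0,-1],[0,0,0,-7.7,0,0,-1],[0,0,0,-8.5,0,0,-1],[0,0,0,-9.2,0,0,-1],[0,0,0,-9.2,0,0,-1]]]'
python3 -c "
from h import *
sxy();cap('scene','pd.png',(150,130,350,260),4)"
python3 -m jog '[[[0,0,0,-0.2,0,0,-1],[0,0,0,-0.4,0,0,-1],[0,0,0,-0.5,0,0,-1],[0,0,0,-0.5,0,0,-1]]]'
```

```text
clock: 22.6
eef_pos: [0.5963, -0.0528, -0.0434]
ee_rot: [2.276, 2.166, -0.001]
contact_force: [-0.0, 0.2, 0.4]
grip_width: 0.0856
station xy 0.0112 0.1295 tip z -0.0041 F [-0.   0.2  0.4] w 0.0856 t 22.6
clock: 23.05
eef_pos: [0.5962, -0.0566, -0.0433]
ee_rot: [-2.275, -2.166, 0.0]
contact_force: [0.1, 0.0, 0.1]
grip_width: 0.0855
```

View pics/pd.png

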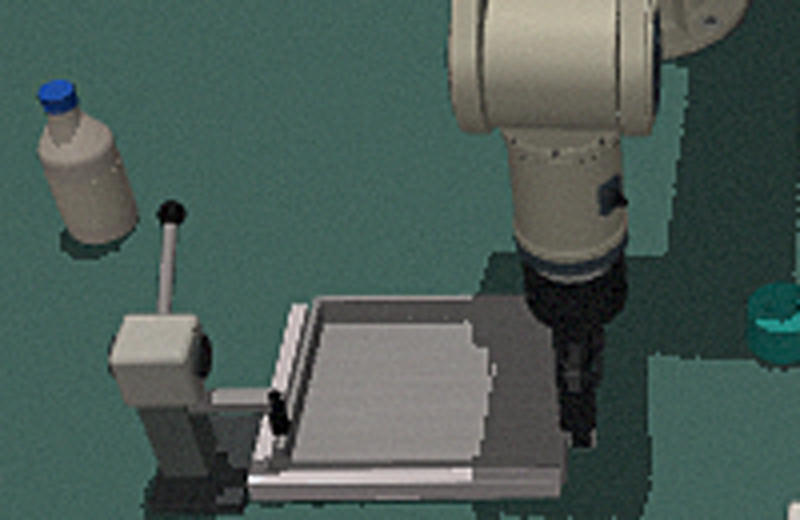

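```bash
python3 -m jog '[[[0,0,0,-0.2,0,0,-1],[0,0,0,-0.4,0,0,-1],[0,0,0,-0.5,0,0,-1],[0,0,0,-0.5,0,0,-1]]]'; python3 -m jog '[[[0,0,0,-0.1,0,0,-1],[0,0,0,-0.2,0,0,-1],[0,0,0,-0.3,0,0,-1],[0,0,0,-0.3,0,0,-1]]]'
python3 -c "
from h import *
sxy();cap('scene','pe.png',(150,130,350,260),4)"
```

```text
clock: 23.45
eef_pos: [0.5956, -0.059, -0.0432]
ee_rot: [-2.273, -2.165, -0.002]
contact_force: [-1.4, 19.1, 1.8]
grip_width: 0.0858
clock: 23.85
eef_pos: [0.5951, -0.0591, -0.0432]
ee_rot: [-2.27, -2.164, -0.004]
contact_force: [-2.2, 37.1, 5.3]
grip_width: 0.0855
station xy 0.0104 0.1231 tip z -0.0039 F [-2.2 37.1  5.3] w 0.0855 t 23.85
```

View pics/pe.png

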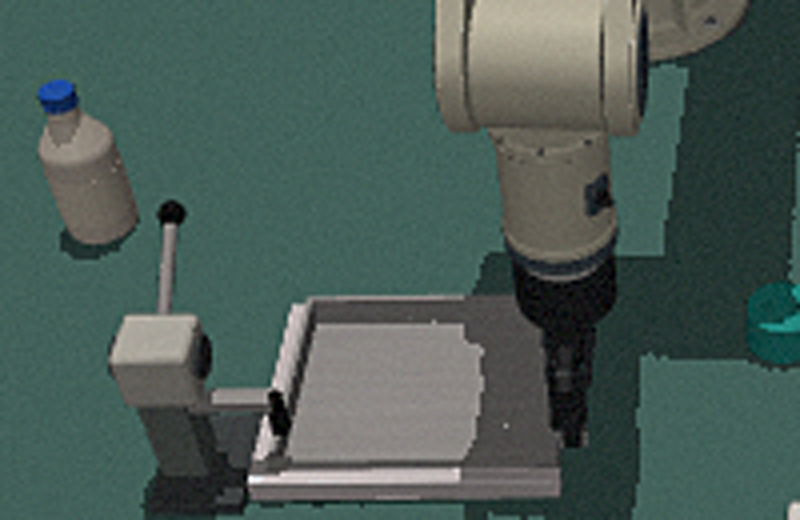

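```bash
python3 -m jog '[[[0,0,0,1,0,0,-1],[0,0,0,3,0,0,-1],[0,0,0,3,0,-4,-1],[0,0,0,3,0,-8,-1],[0,0,0,3,0,-12,-1],[0,0,8,3,0,-14,-1],[0,0,16,3,0,-14,-1],[0,0,24,3,0,-14,-1],[0,0,32,3,0,-14,-1],[0,0,40,3,0,-14,-1],[0,0,48,3,0,-14,-1],[0,0,56,3,0,-14,-1]]]'
python3 - <<'E'
from h import *
s=cap("scene","pf.png",(150,130,350,260),4);t=cap("top","pft.png",(290,150,430,260),5)
ns,nt=neutral(s),neutral(t)
r,f=fit([(s,ns,win((226,205,298,262)))],M["tray"]+M["fence"],ST);print(r,f)
delta(stw(-.135,0.0,.09),ST[2])
E
```

```text
clock: 25.1
eef_pos: [0.5974, -0.0349, 0.0969]
ee_rot: [3.028, 0.836, 0.0]
contact_force: [-0.6, 0.1, -0.8]
grip_width: 0.0854
[ 0.57729469 -0.18182135 -0.04191896] 6.5253984409465255
tip now [ 0.5974 -0.0348  0.1362] yaw 0.542 -> turn [ 2.000e-02 -1.000e-02  3.408e+01] shift cm [-20.39   4.01   4.62]
```

View pics/pf.png

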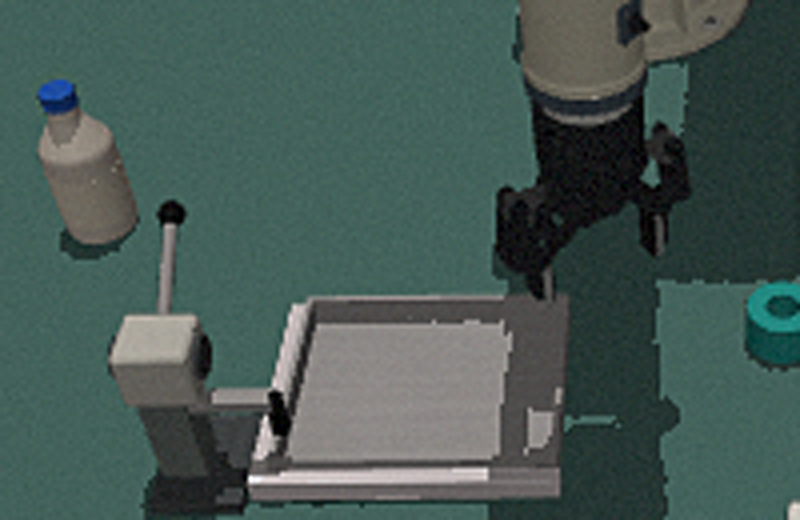

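View pics/pft.png

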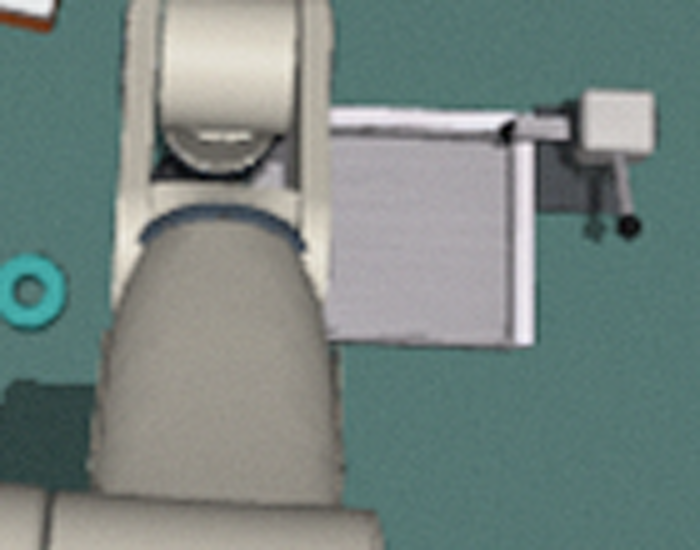

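```bash
python3 -m jog '[[[0,0,8,-4,0.8,0,-1],[0,0,16,-8,1.6,0,-1],[0,0,24,-12,2.4,0,-1],[0,0,32,-16,3.2,0,-1],[0,0,34.1,-20.4,4,0,-1],[0,0,34.1,-20.4,4,5,-1],[0,0,34.1,-20.4,4,9,-1],[0,0,34.1,-20.4,4,12,-1],[0,0,34.1,-20.4,4,13.8,-1],[0,0,34.1,-20.4,4,13.8,-1],[0,0,34.1,-20.4,4,13.8,-1]]]'; python3 -c "
from h import *
sxy();"
```

```text
clock: 26.3
eef_pos: [0.4437, -0.1745, -0.041]
ee_rot: [-3.141, 0.076, 0.001]
contact_force: [0.2, -0.7, 0.5]
grip_width: 0.0857
station xy -0.1348 -0.0001 tip z -0.0017 F [ 0.2 -0.7  0.5] w 0.0857 t 26.3
```

```bash
python3 -m jog '[[[0,0,0,1,0,0,-1],[0,0,0,2,0,0,-1],[0,0,0,2.8,0,0,-1],[0,0,0,3.1,0,0,-1],[0,0,0,3.3,0,0,-1],[0,0,0,3.5,0,0,-1],[0,0,0,3.7,0,0,-1],[0,0,0,3.8,0,0,-1],[0,0,0,3.8,0,0,-1]]]'; python3 -c "
from h import *
sxy();"
```

```text
clock: 27.2
eef_pos: [0.476, -0.1751, -0.0421]
ee_rot: [-3.138, 0.077, 0.015]
contact_force: [-15.5, -1.4, 10.5]
grip_width: 0.0854
station xy -0.1025 0.001 tip z -0.0028 F [-15.5  -1.4  10.5] w 0.0854 t 27.2
```

```bash
python3 -m jog '[[[0,0,0,-1,0,0,-1],[0,0,0,-3,0,-2,-1],[0,0,0,-3,0,-7,-1],[0,0,0,-3,0,-12,-1],[0,0,0,-3,0,-17,-1],[0,0,0,-3,0,-22,-1],[0,0,0,-3,0,-26,-1],[0,0,0,-3,0,-27,-1]]]'
python3 - <<'E'
from h import *
sxy();delta([.549,-.3495,.245],ST[2])
E
```

```text
clock: 28.0
eef_pos: [0.4542, -0.1758, 0.2338]
ee_rot: [3.138, -0.08, 0.013]
contact_force: [-0.8, 0.4, 0.1]
grip_width: 0.0853
station xy -0.1243 -0.0008 tip z 0.2731 F [-0.8  0.4  0.1] w 0.0853 t 28.0
tip now [ 0.4542 -0.1758  0.2731] yaw -0.051 -> turn [ 0.15 -0.48  0.09] shift cm [10.33 16.86  2.94]
```

```bash
python3 -m jog '[[[0,0,0,2.5,4,0,-1],[0,0,0,5,8,0,-1],[0,0,0,7.5,12,0,-1],[0,0,0,10.3,16.8,0,-1],[0,0,0,10.3,16.8,1,-1],[0,0,0,10.3,16.8,2.8,-1],[0,0,0,10.3,16.8,2.8,-1]]]'
python3 - <<'E'
from h import *
sxy();delta([.549,-.3495,.165],ST[2])
s=cap("scene","ga.png",(150,130,310,260),4.5);t=cap("top")
r,f=fit([(s,neutral(s),win((226,205,298,262)))],M["tray"]+M["fence"],ST);print(r,f)
E
```

```text
clock: 28.7
eef_pos: [0.544, -0.3468, 0.197]
ee_rot: [-3.137, 0.081, 0.007]
contact_force: [0.3, 0.3, -0.7]
grip_width: 0.0855
station xy -0.0256 -0.1669 tip z 0.2363 F [ 0.3  0.3 -0.7] w 0.0855 t 28.7
tip now [ 0.544  -0.3468  0.2363] yaw -0.052 -> turn [-0.17  0.27  0.06] shift cm [0.55 0.26 7.13]
[ 0.5772878  -0.18033976 -0.05200591] 9.915226555392666
```

View pics/ga.png

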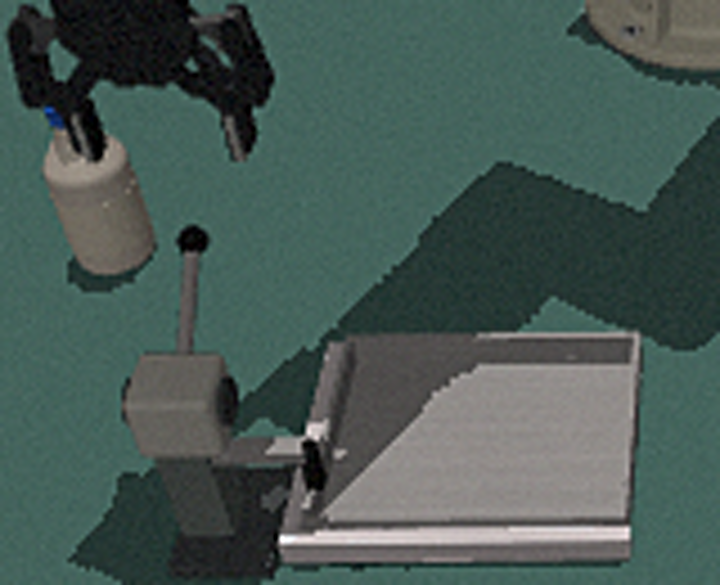

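```bash
python3 -m jog '[[[0,0,0,0.5,0.2,3,-1],[0,0,0,0.5,0.2,6,-1],[0,0,0,0.5,0.2,7.1,-1],[0,0,0,0.5,0.2,7.1,-1],[0,0,0,0.5,0.2,7.1,1],[0,0,0,0.5,0.2,7.1,1],[0,0,0,0.5,0.2,7.1,1],[0,0,0,0.5,0.2,7.1,1],[0,0,0,0.5,0.2,7.1,1],[0,0,0,0.5,0.2,7.1,1],[0,0,0,0.5,0.2,7.1,1]]]' 25
python3 -c "
from h import *
sxy();"
```

```text
clock: 29.9
eef_pos: [0.5505, -0.3487, 0.1298]
ee_rot: [-3.138, 0.08, 0.001]
contact_force: [-1.5, 5.9, 1.4]
grip_width: 0.0178
station xy -0.019 -0.1684 tip z 0.1691 F [-1.5  5.9  1.4] w 0.0178 t 29.9
```

```bash
python3 -m jog '[[[0,0,0,-0.75,0,1.5,1],[0,0,0,-1.25,0,3.0,1],[0,0,0,-1.55,0,4.6,1],[0,0,0,-1.6,0,6.2,1],[0,0,0,-1.4,0,7.8,1],[0,0,0,-0.95,0,9.2,1],[0,0,0,-0.85,0,9.6,1],[0,0,0,-0.85,0,9.8,1],[0,0,0,-0.85,0,9.8,1]]]'
python3 - <<'E'
from h import *
sxy()
s=cap("scene","gb.png",(150,130,310,260),4.5)
E
```

```text
clock: 30.8
eef_pos: [0.5418, -0.3485, 0.033]
ee_rot: [-3.139, 0.08, 0.002]
contact_force: [-5.1, 8.6, 12.2]
grip_width: 0.0179
station xy -0.0277 -0.1686 tip z 0.0723 F [-5.1  8.6 12.2] w 0.0179 t 30.8
```

View pics/gb.png

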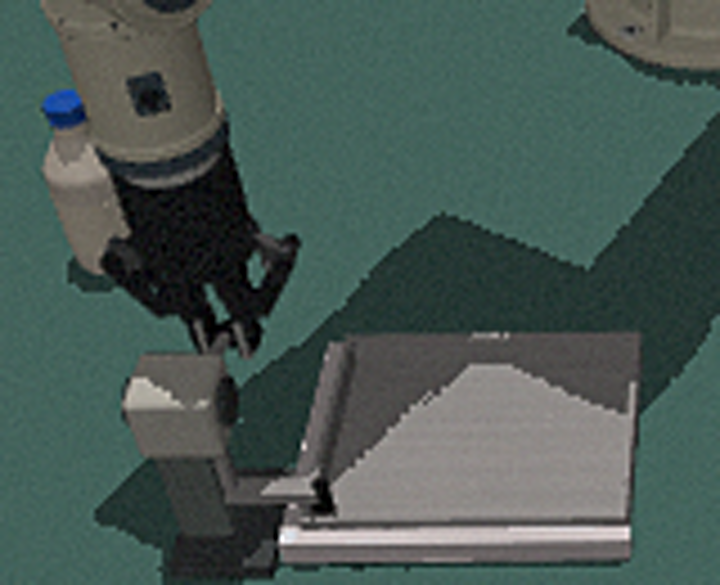

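```bash
python3 -m jog '[[[0,0,0,0,0,0.3,1],[0,0,0,0,0,0.4,1],[0,0,0,0,0,0.4,1],[0,0,0,0,0,0.4,1]]]'
python3 -m jog '[[[0,0,0,0,0,0.2,-1],[0,0,0,0,0,0,-1],[0,0,0,0,0,0,-1],[0,0,0,0,0,0,-1],[0,0,0,0,0,0,-1],[0,0,0,0,0,-3,-1],[0,0,0,0,0,-8,-1],[0,0,0,0,0,-13,-1],[0,0,0,0,0,-16,-1],[0,0,0,0,0,-16,-1]]]'
python3 - <<'E'
from h import *
sxy()
s=cap("scene","gc.png",(150,130,310,260),4.5)
for v in(0,.1): print((proj(s,stw(.07-.108*np.cos(v-.35),-.17,.125+.108*np.sin(v-.35)))+.5-[150,130])*4.5)
print(fit([(s,neutral(s),win((226,205,298,262)))],M["tray"]+M["fence"],ST))
E
```

```text
clock: 31.25
eef_pos: [0.5432, -0.3486, 0.0298]
ee_rot: [-3.139, 0.081, -0.002]
contact_force: [-0.5, 10.0, 14.6]
grip_width: 0.0181
clock: 32.25
eef_pos: [0.5449, -0.3515, 0.1934]
ee_rot: [3.136, -0.08, 0.012]
contact_force: [1.0, -0.4, -0.5]
grip_width: 0.0847
station xy -0.0244 -0.1715 tip z 0.2327 F [ 1.  -0.4 -0.5] w 0.0847 t 32.25
[[227.07385958 331.59448015]]
[[224.7313983  317.74215034]]
(array([ 0.57724133, -0.18025378, -0.05114817]), np.float64(11.942110645008835))
```

View pics/gc.png

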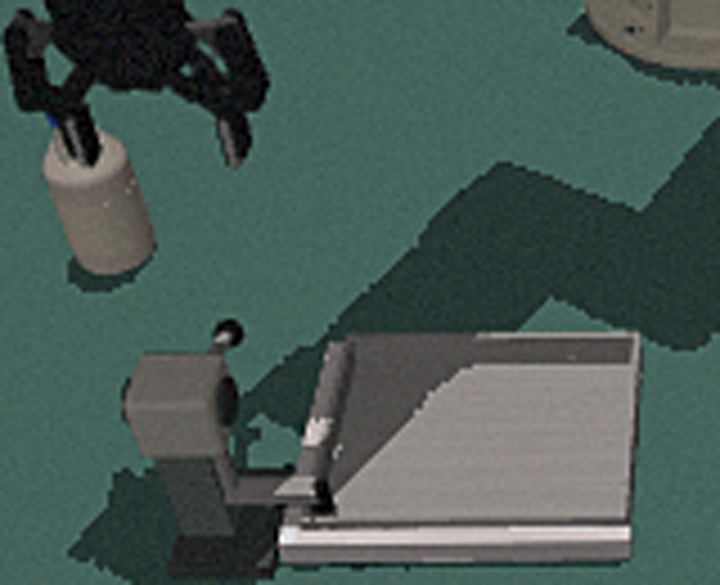

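```bash
python3 - <<'E'
from h import *
t=cap("top");s=cap("scene")
def cream(c):
    p=cv2.GaussianBlur(c["pixels"],(0,0),.6).astype(int); return (p[...,0]-p[...,2]>18)&(p[...,0]>p[...,1]-3)
def solid(m):
    m=m.astype(np.uint8); return cv2.morphologyEx(m,cv2.MORPH_CLOSE,np.ones((7,7),np.uint8))
mt,ms=solid(cream(t)),solid(cream(s))
R=[]
for g,wt,wsn in(([.541,.360],(222,192,247,217),(410,196,436,222)),([.483,.240],(251,206,278,231),(370,184,396,211))):
    for views in ([(t,mt,win(wt))],[(s,ms,win(wsn))],[(t,mt,win(wt)),(s,ms,win(wsn))]):
        r,f=fit(views,M["roll"],g,yaw=False); print(r.round(4),round(f,1))
    R.append([*r,0])
overlay(t,[(M["roll"],r) for r in R],"rt.png",(215,180,285,250),8);overlay(s,[(M["roll"],r) for r in R],"rs.png",(360,175,445,240),8)
delta([*R[0][:2],.15],.3217)
E
```

```text
[0.5446 0.3617] 6.5
[0.5409 0.3607] 6.0
[0.5425 0.3604] 15.4
[0.485  0.2415] 4.2
[0.4811 0.2407] 6.3
[0.4829 0.2409] 12.7
tip now [ 0.5418 -0.3494  0.2263] yaw -0.051 -> turn [ -0.03   0.04 -21.35] shift cm [ -3.55 -70.89   7.67]
```

View pics/rt.png

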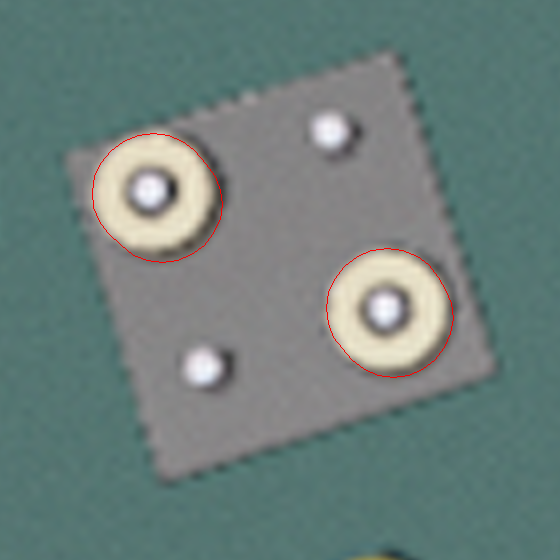

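View pics/rs.png

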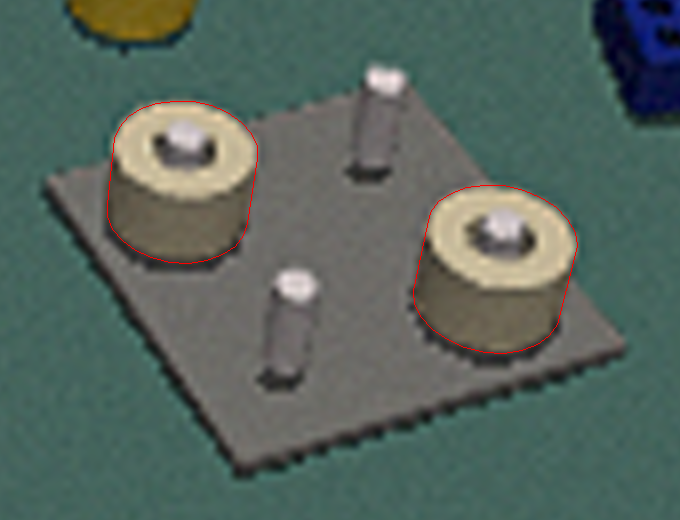

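```bash
python3 -m jog '[[[0,0,-8,0,-4,0,-1],[0,0,-16,0,-8,0,-1],[0,0,-24,0,-13,0,-1],[0,0,-32,0,-18,0,-1],[0,0,-40,0,-23,0,-1],[0,0,-48,0,-28,0,-1],[0,0,-56,0,-33,0,-1],[0,0,-64,0,-38,0,-1],[0,0,-72,-1,-43,0,-1],[0,0,-80,-2,-48,0,-1],[0,0,-88,-3,-53,0,-1],[0,0,-96,-3,-58,0,-1]]]'
python3 -c "
from h import *
sxy();delta([.5425,.3604,.15],1.89)"
```

```text
clock: 33.6
eef_pos: [0.5394, 0.2295, 0.1858]
ee_rot: [-2.153, -2.286, 0.006]
contact_force: [0.8, 0.0, -0.4]
grip_width: 0.0856
station xy -0.0605 0.4084 tip z 0.2251 F [ 0.8  0.  -0.4] w 0.0856 t 33.6
tip now [0.5394 0.2295 0.2251] yaw 1.631 -> turn [ -0.22   0.05 -14.86] shift cm [13.05  1.12  7.49]
```

```bash
python3 -m jog '[[[0,0,-8,4.5,0.4,0,-1],[0,0,-14.9,9,0.8,0,-1],[0,0,-14.9,13,1.1,2,-1],[0,0,-14.9,13,1.1,6,-1],[0,0,-14.9,13,1.1,7.5,-1],[0,0,-14.9,13,1.1,7.5,-1],[0,0,-14.9,13,1.1,7.5,-1]]]'
python3 -c "
from h import *
sxy();delta([.5425,.3604,.015],1.89)
cap('scene','ra.png',(330,120,500,240),4.5)"
```

```text
clock: 34.3
eef_pos: [0.5458, 0.3577, 0.1128]
ee_rot: [-1.848, -2.54, 0.002]
contact_force: [-0.3, 0.5, 0.9]
grip_width: 0.0852
station xy -0.0608 0.5367 tip z 0.1521 F [-0.3  0.5  0.9] w 0.0852 t 34.3
tip now [0.5458 0.3577 0.1521] yaw 1.884 -> turn [-0.06  0.02 -0.36] shift cm [ 0.36 -0.22 13.71]
```

View pics/ra.png

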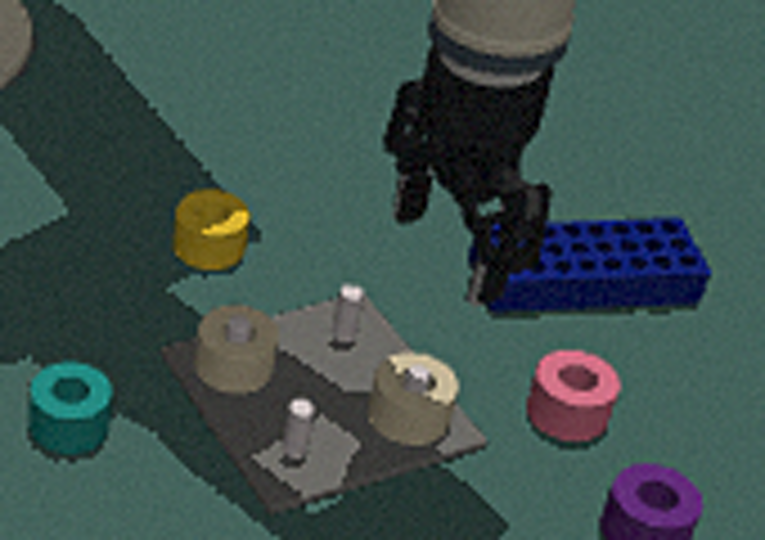

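```bash
python3 -m jog '[[[0,0,0,0.4,-0.2,4,-1],[0,0,0,0.4,-0.2,8,-1],[0,0,0,0.4,-0.2,11,-1],[0,0,0,0.4,-0.2,13,-1],[0,0,0,0.4,-0.2,13.9,-1],[0,0,0,0.4,-0.2,13.9,-1],[0,0,0,0.4,-0.2,13.9,1],[0,0,0,0.4,-0.2,13.9,1],[0,0,0,0.4,-0.2,13.9,1],[0,0,0,0.4,-0.2,13.9,1],[0,0,0,0.4,-0.2,13.9,1],[0,0,0,0.4,-0.2,13.9,1]]]' 40
python3 -c "
from h import *
sxy();print(env.state()['eef_pos'])
cap('scene','rb.png',(330,120,500,240),4.5)"
```

```text
clock: 35.55
eef_pos: [0.5439, 0.3625, -0.0239]
ee_rot: [1.846, 2.54, 0.004]
contact_force: [-0.4, -1.0, 6.6]
grip_width: 0.059
station xy -0.0629 0.5414 tip z 0.0154 F [-0.4 -1.   6.6] w 0.059 t 35.55
[ 0.54391882  0.36247612 -0.02391544]
```

View pics/rb.png

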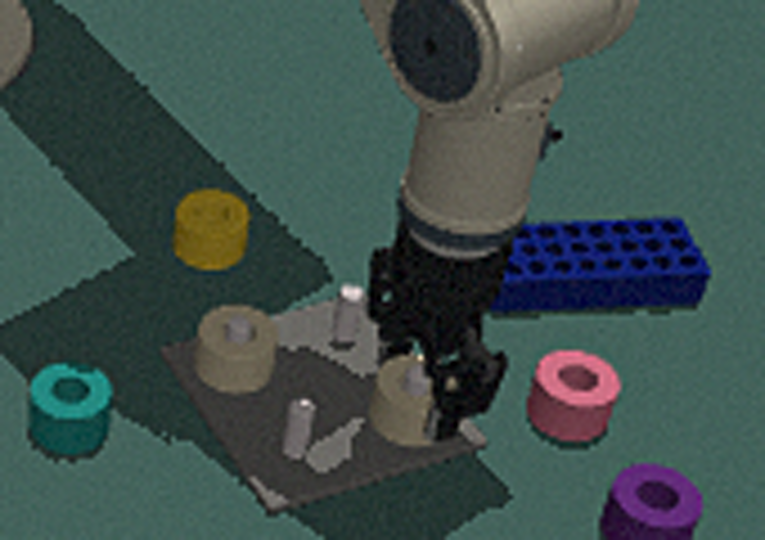

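```bash
python3 -m jog '[[[0,0,0,0,0,-1,1],[0,0,0,0,0,-3,1],[0,0,0,0,0,-5,1],[0,0,0,0,0,-8,1],[0,0,0,0,0,-10,1],[0,0,0,0,0,-10,1],[0,0,0,0,0,-10,1]]]' 40
python3 -c "
from h import *
sxy();delta(stw(-.01,-.045,.12),ST[2]+np.pi/2)
cap('scene','rc.png',(330,120,500,240),4.5)"
```

```text
clock: 36.3
eef_pos: [0.5428, 0.362, 0.0746]
ee_rot: [1.847, 2.541, 0.002]
contact_force: [-0.5, 0.3, -1.1]
grip_width: 0.0594
station xy -0.064 0.5408 tip z 0.1139 F [-0.5  0.3 -1.1] w 0.0594 t 36.3
tip now [0.5428 0.362  0.1139] yaw 1.885 -> turn [ 0.07 -0.04 21.  ] shift cm [-56.63 -15.95  -0.66]
```

View pics/rc.png

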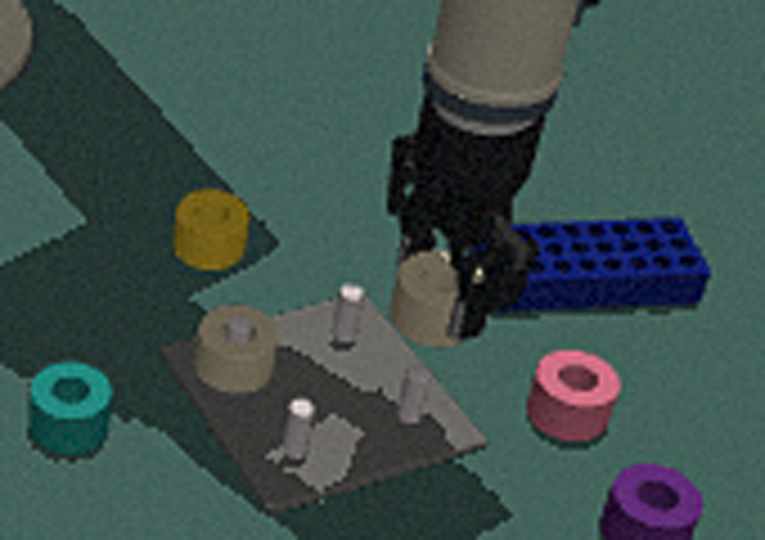

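```bash
python3 -m jog '[[[0,0,0,-3,-0.8,0,1],[0,0,5,-7,-2,0,1],[0,0,10,-11.5,-3.2,0,1],[0,0,15,-16,-4.5,0,1],[0,0,21,-20.5,-5.8,0,1],[0,0,21,-25,-7.1,0,1],[0,0,21,-29.5,-8.4,0,1],[0,0,21,-34,-9.6,0,1],[0,0,21,-38.5,-10.9,0,1],[0,0,21,-43,-12.2,0,1],[0,0,21,-46,-13,0,1],[0,0,21,-46,-13,0,1]]]' 40
python3 -c "
from h import *
sxy();delta(stw(-.01,-.045,.12),ST[2]+np.pi/2)"
```

```text
clock: 37.55
eef_pos: [0.5602, -0.1194, 0.0725]
ee_rot: [-2.282, -2.158, 0.002]
contact_force: [0.1, -0.1, -0.2]
grip_width: 0.0591
station xy -0.0213 0.0611 tip z 0.1118 F [ 0.1 -0.1 -0.2] w 0.0591 t 37.55
tip now [ 0.5602 -0.1194  0.1118] yaw 1.515 -> turn [-0.09  0.03 -0.2 ] shift cm [-10.61   1.17  -0.81]
```

```bash
python3 -m jog '[[[0,0,0,-3,0.4,0,1],[0,0,0,-6.5,0.8,0,1],[0,0,0,-9.5,1.1,0,1],[0,0,0,-10.6,1.2,1.5,1],[0,0,0,-10.6,1.2,4,1],[0,0,0,-10.6,1.2,5,1],[0,0,0,-10.6,1.2,5,1],[0,0,0,-10.6,1.2,5,1]]]' 40
python3 -c "
from h import *
sxy();delta(stw(-.01,-.045,.012),ST[2]+np.pi/2)
cap('scene','rd.png',(150,130,350,260),4)"
```

```text
clock: 38.35
eef_pos: [0.5673, -0.2214, 0.0235]
ee_rot: [-2.278, -2.163, 0.0]
contact_force: [0.4, -0.4, -1.2]
grip_width: 0.0586
station xy -0.0089 -0.0405 tip z 0.0628 F [ 0.4 -0.4 -1.2] w 0.0586 t 38.35
tip now [ 0.5673 -0.2214  0.0628] yaw 1.519 -> turn [-0.05 -0.03  0.05] shift cm [-0.46 -0.1   5.08]
```

View pics/rd.png

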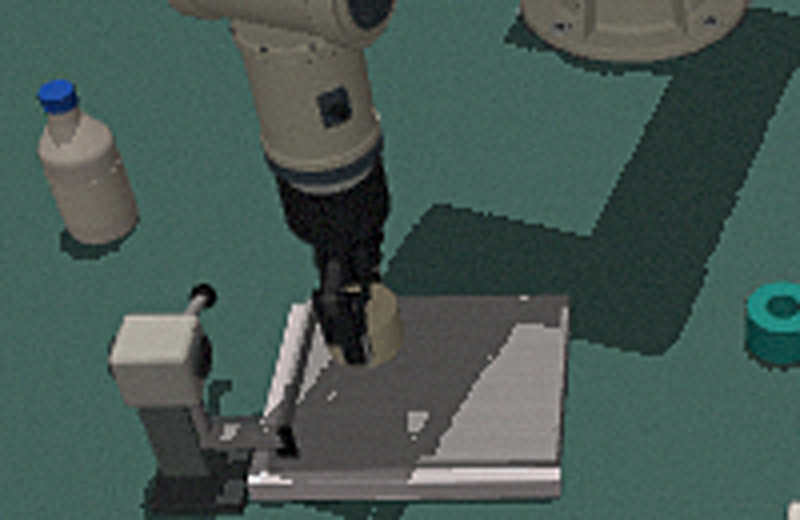

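```bash
python3 -m jog '[[[0,0,0,-0.4,-0.1,1.5,1],[0,0,0,-0.4,-0.1,3,1],[0,0,0,-0.4,-0.1,4,1],[0,0,0,-0.4,-0.1,4.6,1],[0,0,0,-0.4,-0.1,4.8,1],[0,0,0,-0.4,-0.1,4.8,1],[0,0,0,-0.4,-0.1,4.8,1]]]' 40
python3 -c "
from h import *
sxy()
cap('scene','re.png',(200,170,320,260),6)"
```

```text
clock: 39.1
eef_pos: [0.5665, -0.2264, -0.0239]
ee_rot: [2.279, 2.162, 0.0]
contact_force: [0.1, -0.6, -0.5]
grip_width: 0.0591
station xy -0.0094 -0.0455 tip z 0.0154 F [ 0.1 -0.6 -0.5] w 0.0591 t 39.1
```

View pics/re.png

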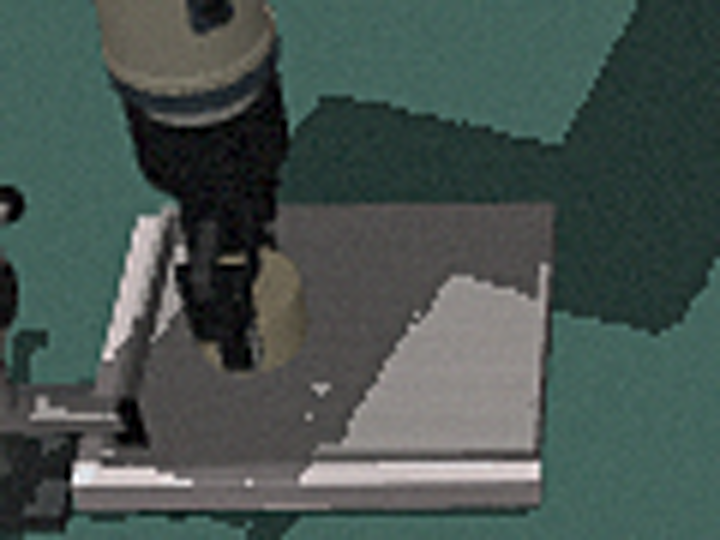

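Roll is just above the floor; lower 4 mm more and release.

```bash
python3 -m jog '[[[0,0,0,0,0,0.2,1],[0,0,0,0,0,0.4,1],[0,0,0,0,0,0.5,1],[0,0,0,0,0,0.5,1]]]' 40
python3 -m jog '[[[0,0,0,0,0,0,0.2],[0,0,0,0,0,0,-0.4],[0,0,0,0,0,0,-1],[0,0,0,0,0,0,-1],[0,0,0,0,0,0,-1],[0,0,0,0,0,0,-1],[0,0,0,0,0,-3,-1],[0,0,0,0,0,-7,-1],[0,0,0,0,0,-12,-1],[0,0,0,0,0,-16,-1],[0,0,0,0,0,-16,-1]]]'
python3 -c "
from h import *
sxy()
delta([.483,.241,.14],1.89)
cap('scene','rf.png',(200,170,320,260),6)"
```

```text
clock: 39.55
eef_pos: [0.5662, -0.2263, -0.0289]
ee_rot: [2.279, 2.162, 0.0]
contact_force: [-1.6, 1.2, 3.0]
grip_width: 0.0596
clock: 40.65
eef_pos: [0.5699, -0.2278, 0.137]
ee_rot: [2.273, 2.156, 0.006]
contact_force: [1.2, 0.0, 0.3]
grip_width: 0.0854
station xy -0.006 -0.0467 tip z 0.1763 F [1.2 0.  0.3] w 0.0854 t 40.65
tip now [ 0.5699 -0.2278  0.1763] yaw 1.518 -> turn [  0.5    0.28 -21.3 ] shift cm [ 46.37 -11.17   3.37]
```

View pics/rf.png

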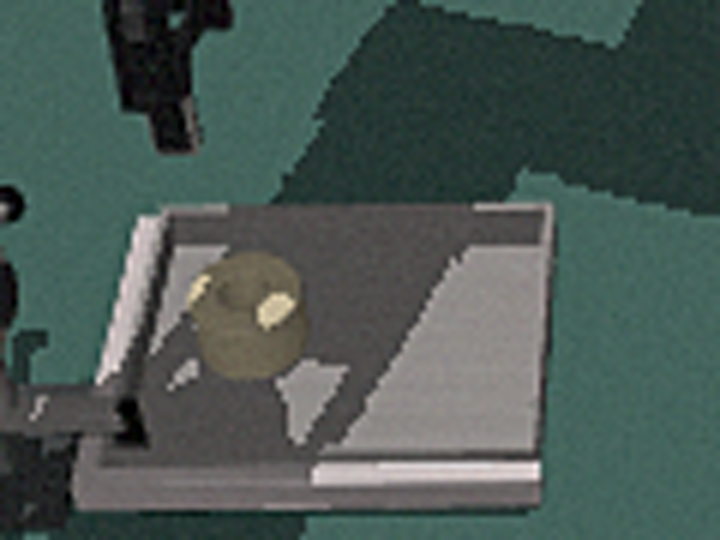

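```bash
python3 -m jog '[[[0,0,0,3,-0.7,0,-1],[0,0,-6,7.5,-1.8,0,-1],[0,0,-12,12,-2.9,0,-1],[0,0,-18,16.5,-4,0,-1],[0,0,-21.3,21,-5,0,-1],[0,0,-21.3,25.5,-6.1,0,-1],[0,0,-21.3,30,-7.2,0,-1],[0,0,-21.3,34.5,-8.3,0,-1],[0,0,-21.3,39,-9.4,0,-1],[0,0,-21.3,43,-10.4,0,-1],[0,0,-21.3,46.3,-11.2,2,-1],[0,0,-21.3,46.3,-11.2,3,-1]]]' 40
python3 -c "
from h import *
sxy();delta([.483,.241,.014],1.89)
cap('scene','rg.png',(330,120,500,240),4.5)"
```

```text
clock: 41.9
eef_pos: [0.4768, 0.2449, 0.0985]
ee_rot: [-1.835, -2.548, 0.002]
contact_force: [-0.0, -0.6, -0.6]
grip_width: 0.0852
station xy -0.1238 0.4205 tip z 0.1378 F [-0.  -0.6 -0.6] w 0.0852 t 41.9
tip now [0.4768 0.2449 0.1378] yaw 1.893 -> turn [-0.12 -0.03  0.18] shift cm [-0.57  0.49 12.38]
```

View pics/rg.png

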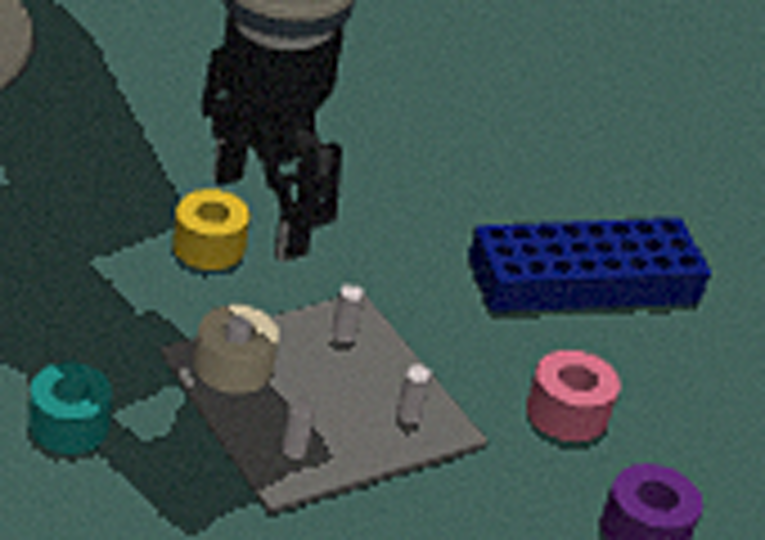

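```bash
python3 -m jog '[[[0,0,0,-0.2,0.2,3,-1],[0,0,0,-0.2,0.2,5,-1],[0,0,0,-0.2,0.2,5,-1],[0,0,0,-0.2,0.2,5,-1]]]' 40
python3 -c "
from h import *
sxy();delta([.483,.241,.014],1.89)"
```

```text
clock: 42.35
eef_pos: [0.4809, 0.2396, 0.0505]
ee_rot: [-1.841, -2.545, 0.003]
contact_force: [0.2, 0.3, 0.8]
grip_width: 0.0854
station xy -0.1194 0.4154 tip z 0.0898 F [0.2 0.3 0.8] w 0.0854 t 42.35
tip now [0.4809 0.2396 0.0898] yaw 1.889 -> turn [-0.1   0.02 -0.05] shift cm [0.07 0.25 7.58]
```

```bash
python3 -m jog '[[[0,0,0,0.1,0.2,3,-1],[0,0,0,0.1,0.2,5.5,-1],[0,0,0,0.1,0.2,7,-1],[0,0,0,0.1,0.2,7.4,-1],[0,0,0,0.1,0.2,7.4,-1],[0,0,0,0.1,0.2,7.4,1],[0,0,0,0.1,0.2,7.4,1],[0,0,0,0.1,0.2,7.4,1],[0,0,0,0.1,0.2,7.4,1],[0,0,0,0.1,0.2,7.4,1],[0,0,0,0.1,0.2,7.4,1]]]' 40
python3 -c "
from h import *
sxy();print(env.state()['eef_pos'])"
python3 -m jog '[[[0,0,0,0,0,-1,1],[0,0,0,0,0,-3,1],[0,0,0,0,0,-5,1],[0,0,0,0,0,-8,1],[0,0,0,0,0,-10,1],[0,0,0,0,0,-10,1],[0,0,0,0,0,-10,1]]]' 40
python3 -c "
from h import *
sxy();delta(stw(-.01,.045,.12),ST[2]+np.pi/2)
cap('scene','rh.png',(330,120,500,240),4.5)"
```

```text
clock: 43.45
eef_pos: [0.4837, 0.2426, -0.0216]
ee_rot: [1.84, 2.545, 0.003]
contact_force: [-0.9, -1.4, 9.1]
grip_width: 0.0591
station xy -0.1168 0.4185 tip z 0.0177 F [-0.9 -1.4  9.1] w 0.0591 t 43.45
[ 0.48368649  0.24260041 -0.02157832]
clock: 44.15
eef_pos: [0.483, 0.2424, 0.0774]
ee_rot: [1.84, 2.546, 0.002]
contact_force: [0.0, -0.1, -0.6]
grip_width: 0.0596
station xy -0.1174 0.4183 tip z 0.1167 F [ 0.  -0.1 -0.6] w 0.0596 t 44.15
tip now [0.483  0.2424 0.1167] yaw 1.89 -> turn [ 0.08 -0.03 21.3 ] shift cm [-38.68  -3.55  -0.34]
```

View pics/rh.png

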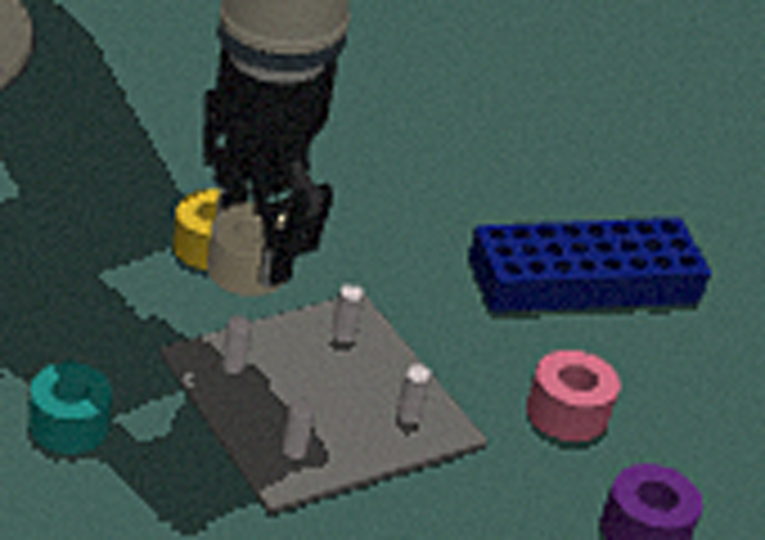

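```bash
python3 -m jog '[[[0,0,0,-3,-0.3,0,1],[0,0,6,-7,-0.6,0,1],[0,0,12,-11,-1,0,1],[0,0,18,-15,-1.4,0,1],[0,0,21.3,-19,-1.7,0,1],[0,0,21.3,-23,-2.1,0,1],[0,0,21.3,-27,-2.5,0,1],[0,0,21.3,-31,-2.8,0,1],[0,0,21.3,-35,-3.2,0,1],[0,0,21.3,-38.2,-3.5,0,1],[0,0,21.3,-38.2,-3.5,0,1],[0,0,21.3,-38.2,-3.5,0,1]]]' 40
python3 -c "
from h import *
sxy();delta(stw(-.01,.048,.012),ST[2]+np.pi/2)
cap('scene','ri.png',(200,170,320,260),6)"
```

```text
clock: 45.4
eef_pos: [0.5683, -0.1317, 0.0754]
ee_rot: [-2.279, -2.159, 0.002]
contact_force: [-0.5, -0.2, -1.0]
grip_width: 0.0598
station xy -0.0126 0.0492 tip z 0.1147 F [-0.5 -0.2 -1. ] w 0.0598 t 45.4
tip now [ 0.5683 -0.1317  0.1147] yaw 1.516 -> turn [-0.14 -0.04 -0.1 ] shift cm [-0.13  0.28 10.27]
```

View pics/ri.png

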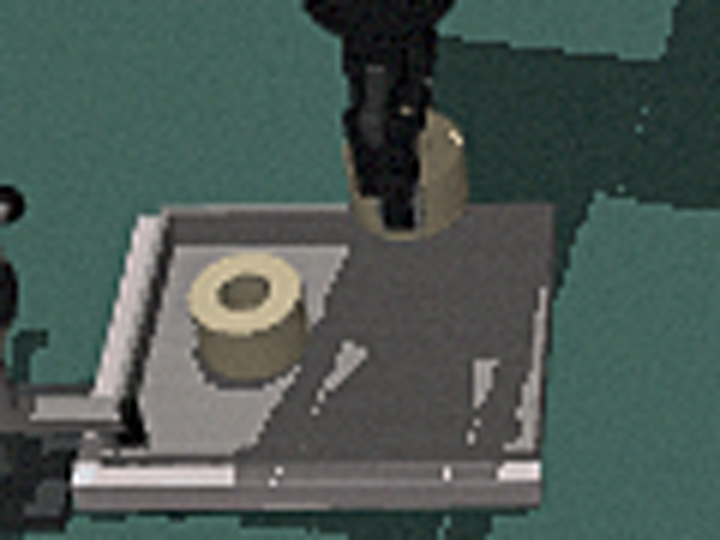

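```bash
python3 -m jog '[[[0,0,0,0,0.2,3,1],[0,0,0,0,0.2,6,1],[0,0,0,0,0.2,8.5,1],[0,0,0,0,0.2,9.5,1],[0,0,0,0,0.2,9.8,1],[0,0,0,0,0.2,10,1],[0,0,0,0,0.2,10.1,1],[0,0,0,0,0.2,10.1,1],[0,0,0,0,0.2,10.1,1]]]' 40
python3 -c "
from h import *
sxy()
cap('scene','rj.png',(200,170,320,260),6)"
```

```text
clock: 46.35
eef_pos: [0.572, -0.1317, -0.0234]
ee_rot: [2.278, 2.161, 0.001]
contact_force: [-0.2, -0.0, -1.6]
grip_width: 0.0598
station xy -0.009 0.0494 tip z 0.0159 F [-0.2 -0.  -1.6] w 0.0598 t 46.35
```

View pics/rj.png

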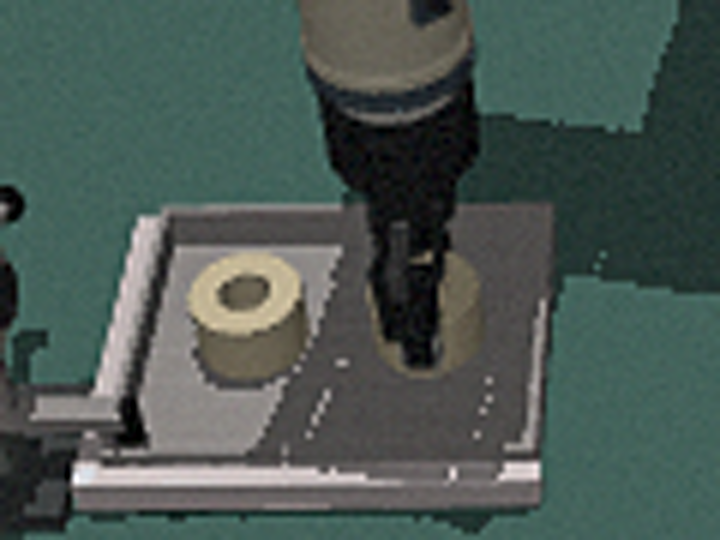

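```bash
python3 -m jog '[[[0,0,0,0,0,0.2,1],[0,0,0,0,0,0.35,1],[0,0,0,0,0,0.35,1],[0,0,0,0,0,0.35,1]]]' 40
python3 -m jog '[[[0,0,0,0,0,0,0.2],[0,0,0,0,0,0,-0.4],[0,0,0,0,0,0,-1],[0,0,0,0,0,0,-1],[0,0,0,0,0,0,-1],[0,0,0,0,0,0,-1],[0,0,0,0,0,-3,-1],[0,0,0,0,0,-7,-1],[0,0,0,0,0,-12,-1],[0,0,0,0,0,-17,-1],[0,0,0,0,0,-20,-1]]]'
python3 -m jog '[[[0,0,0,4,0,0,-1],[0,0,0,8,0,0,-1],[0,0,0,12,0,0,-1],[0,0,0,16,0,0,-1],[0,0,0,20,-4,0,-1],[0,0,0,24,-8,0,-1],[0,0,0,28,-10,0,-1],[0,0,0,28,-10,0,-1],[0,0,0,28,-10,0,-1]]]'
python3 - <<'E'
from h import *
sxy()
t=cap("top","zt.png",(160,120,460,270),2.6);s=cap("scene","zs.png",(150,140,450,300),2.6)
ns,nt=neutral(s),neutral(t)
w=win((226,205,298,262)); wt=win((330,160,399,225))*(1-win((386,174,399,182)))
print("tray+fence",fit([(s,ns,w)],M["tray"]+M["fence"],ST),fit([(t,nt,wt)],M["tray"]+M["fence"],ST))
overlay(t,[(M["tray"],ST)],"zt2.png",(325,155,430,230),7);overlay(s,[(M["tray"],ST)],"zs2.png",(175,185,300,265),6)
for v in(0,.1): print(v,(proj(s,stw(.07-.108*np.cos(v-.35),-.17,.125+.108*np.sin(v-.35)))+.5-[175,185])*6)
for n,c in(("top",t),("scene",s)):
  for l in("tip_box","tube_rack","bottle"):
    for r in env.silhouettes(n,l)[:1]: print(n,l,np.round(r["box"]),np.argwhere(r["mask"]).mean(0)[::-1].round(1))
E
```

```text
clock: 46.8
eef_pos: [0.5717, -0.1317, -0.0265]
ee_rot: [2.279, 2.162, 0.001]
contact_force: [-3.3, 1.1, 13.5]
grip_width: 0.0593
clock: 47.9
eef_pos: [0.5727, -0.1319, 0.1763]
ee_rot: [2.277, 2.16, 0.004]
contact_force: [-0.2, -0.7, -0.2]
grip_width: 0.0853
clock: 48.8
eef_pos: [0.4857, 0.1545, 0.1724]
ee_rot: [2.276, 2.166, 0.0]
contact_force: [-0.1, -0.3, 0.9]
grip_width: 0.0846
station xy -0.1102 0.3307 tip z 0.2117 F [-0.1 -0.3  0.9] w 0.0846 t 48.8
tray+fence (array([ 0.57730488, -0.18033749, -0.0519937 ]), np.float64(5.387371979687713)) (array([ 0.57817902, -0.1808736 , -0.04928182]), np.float64(18.786338613887313))
0 [[152.76514611 112.12597354]]
0.1 [[149.6418644   93.65620046]]
top tip_box [269. 128. 304. 158.] [287.8 141.8]
top tube_rack [164. 232. 213. 250.] [189.  242.4]
top bottle [441. 246. 458. 261.] [448.6 252.7]
scene tip_box [342. 255. 388. 300.] [366.8 277. ]
scene tube_rack [434. 165. 491. 190.] [459.9 178.4]
```

View pics/zt2.png

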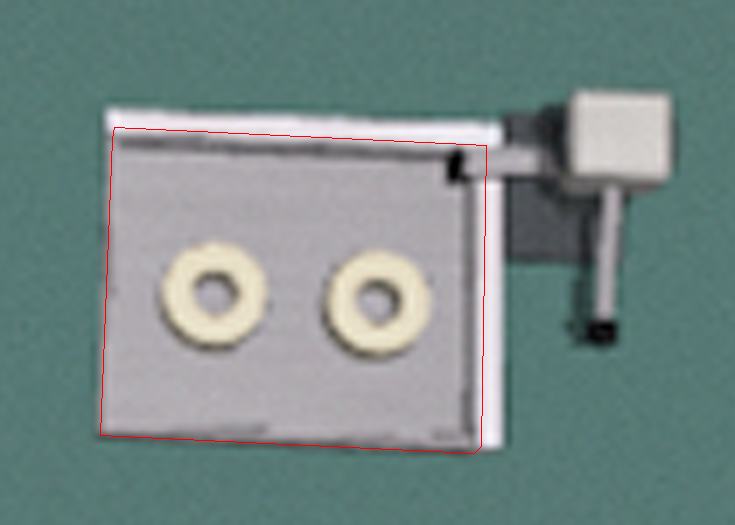

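View pics/zs2.png

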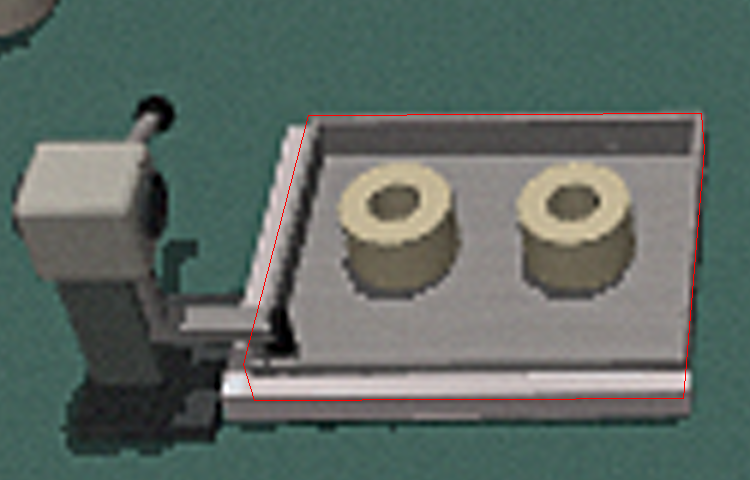

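View pics/zt.png

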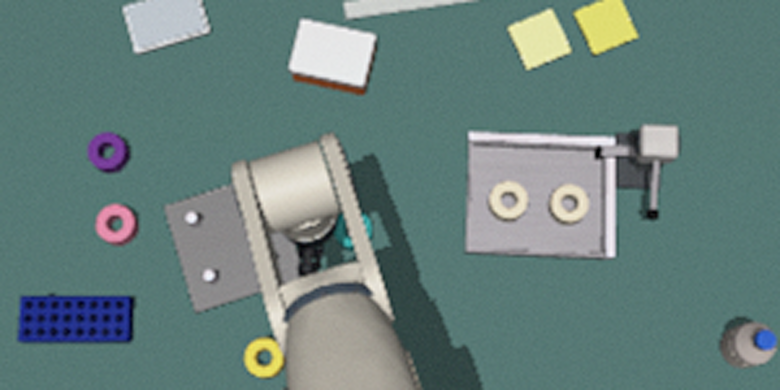

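```bash
python3 -c "
from h import *
env.job_done(); sxy()"
```

```text
the job is handed in; nothing more can be done
the job is handed in; nothing more can be done
```

The job is handed in at about 49 s of robot time. The tray is locked flush in the fence corner, and both cream rolls lie flat on its floor, side by side.

**What I did:** I gripped the lever's ball and raised it to its stop. I pushed the tray against the far fence, then the right fence, then nudged it into the far one again, and lowered the lever to its stop. Only then did I lift the two cream rolls off the stand and set them down about 9 cm apart. No cream roll was left on the stand. I left the turquoise, yellow, pink and purple look-alikes where they were.

**Last checks:**
- **Tray:** the fit of tray and fences together agrees with the first station measurement to about 1–2 mm in both cameras. It treats tray and fences as one shape, so flushness rests on the pictures and on the last pushes stopping firmly at the fences.
- **Lever:** the ball is where it should be when fully lowered, to within a pixel or so, and the foot is down inside the tray's corner.
- **Bystanders:** the tip box and tube rack (both cameras) and the bottle (top camera) show no shift beyond the detection noise. The final scene-camera search did not find the bottle, but it is in place in the top picture.
- **Robot:** clear of everything, gripper open.

**What disagreed or failed:**
- The reported tool height was wrong: the real fingertips sit about 39 mm higher than the reported TCP. My first grip on the lever therefore closed just above the ball. I found the offset by touching the bench and corrected for it afterwards.
- The lever ball looked about 2 pixels lower after I lowered it than at the start. The lever may not have been fully lowered at first.

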